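Turn the detector cells over for a calibration scan

TASK

Clear the dust cap off the grey inspection plate and set it upright on the cork mat, and take every detector cell out of the foam by raising its free end first (the other end is hooked under a foam lip), turn it over so that its glass window faces up, and lay it flat on the plate, one beside the other. When all the cells are there, start the scan on the controller: press the key farthest from the robot, then the nearest, then the middle one and then the nearest again, one at a time and fully down. In the end the cap is on the mat; leave the other things where they are.

Things in the scene. Friction and masses are not known exactly. Their poses are not given: they have to be found in the camera images.
- cell1 (a point): Centre of a detector cell (None if absent): brushed aluminium block 40 (x) by 60 (y) by 30 mm (z), 0.16 kg, all alike. Its round 27 mm glass window (black bezel) is on the -z face, underneath at the start; the +z face has a paper patch and four screws. The -y end, with fine grey ribs, is the free end; the +y end has a groove (8 to 16 mm above the -z face, 7 mm deep). It can stand by itself on either end.
- cell2 (a point): Centre of a detector cell (None if absent): brushed aluminium block 40 (x) by 60 (y) by 30 mm (z), 0.16 kg, all alike. Its round 27 mm glass window (black bezel) is on the -z face, underneath at the start; the +z face has a paper patch and four screws. The -y end, with fine grey ribs, is the free end; the +y end has a groove (8 to 16 mm above the -z face, 7 mm deep). It can stand by itself on either end.
- cell3 (a point): Centre of a detector cell (None if absent): brushed aluminium block 40 (x) by 60 (y) by 30 mm (z), 0.16 kg, all alike. Its round 27 mm glass window (black bezel) is on the -z face, underneath at the start; the +z face has a paper patch and four screws. The -y end, with fine grey ribs, is the free end; the +y end has a groove (8 to 16 mm above the -z face, 7 mm deep). It can stand by itself on either end.
- pocket1 (a point): Centre of a cell at home in the first of three foam cutouts, 41 mm above the bench; axes as of the cell at home. The cutouts lie 72 mm apart along x in one fixed black insert 236 (x) by 116 (y) mm. Their floors are 26 mm above the bench. The insert ends 54 mm from this point at the -y side. At the -y end of each a sill, 5 mm high, stands 2.5 mm from the cell.
- pocket2 (a point): As pocket1, the middle cutout. At the +y end of each a wall, 18 mm above the floor, stands 1.5 mm from the cell; a lip 3.5 mm thick juts 5.5 mm from it, 10 mm above the floor, into the cell's groove, so lifting straight up is blocked. Raise the -y end about 10 degrees, over the sill, draw the cell 6 mm or more towards -y off the lip, then lift it out tilted.
- pocket3 (a point): As pocket1, the third cutout. Side walls (18 mm high, 1.5 mm clear) flank only the +y third of each cell, from y = +9.5 mm on; along the rest of both long sides the foam is cut away for the fingers, down to 12 mm above the bench and 32 mm wide between cells.
- plate (a point): Centre of the top face of the fixed grey inspection plate, 230 (x) by 170 (y) mm, flat, 12 mm above the bench; z up.
- cap (a point): Centre, half-way up, of the loose black dust cap that stands on the plate at the start: a disc 72 mm across and 16 mm high with an upright round knob on top, 24 mm across and 24 mm high (40 mm high in all), 0.12 kg. z is up through the knob. It may get shifted.
- mat (a point): Centre of the top face of the fixed square cork mat, 100 by 100 mm, 3 mm above the bench; z up.
- controller: The loose grey controller box with three keys, 150 (x) by 80 (y) by 34 mm, 0.9 kg; origin at the centre of its underside. The keys stand in one row along its x, 46 mm apart. It may get shifted on the bench.
- key_near (a joint): Travel of the white round spring key nearest the robot in the controller's row: 0 up, 0.005 m fully down (4 N); counts as pressed beyond 0.0035 m, springs back when let go.
- key_near_top (a point): Centre of the top face (24 mm across) of the key nearest the robot, when it moves it moves with it; pressed straight down.
- key_middle (a joint): Travel of the white round spring key in the middle in the controller's row: 0 up, 0.005 m fully down (4 N); counts as pressed beyond 0.0035 m, springs back when let go.
- key_middle_top (a point): Centre of the top face (24 mm across) of the key in the middle, when it moves it moves with it; pressed straight down.
- key_far (a joint): Travel of the white round spring key farthest from the robot in the controller's row: 0 up, 0.005 m fully down (4 N); counts as pressed beyond 0.0035 m, springs back when let go.
- key_far_top (a point): Centre of the top face (24 mm across) of the key farthest from the robot, when it moves it moves with it; pressed straight down.
- post: Bystander, not part of the job, to be left where it is: upright steel post 25 mm across, 50 mm high; origin at the centre of its underside.
- driver: Bystander, not part of the job, to be left where it is: screwdriver about 150 mm long, lying; origin at the centre of its underside.
- dish: Bystander, not part of the job, to be left where it is: steel dish 60 mm across, 22 mm high; origin at the centre of its underside.
- lensring: Bystander, not part of the job, to be left where it is: dark steel ring 51 mm across, 12 mm high; origin at the centre of its underside.
- blower: Bystander, not part of the job, to be left where it is: white bottle 44 mm across, 90 mm high; origin at the centre of its underside.

How it is judged (in metres and radians):
On the way, in this order (a step that is already met when the one before it is completed fails the run):
1. all the cells lie flat on the plate, window up (angle between each of cell1, cell2, cell3's own z axis and vertical above 2.97 rad and height (world z) of cell1 between 0.022 and 0.032 m and x of cell1 in the frame of plate between -0.098 and 0.098 m and y of cell1 in the frame of plate between -0.068 and 0.068 m and height (world z) of cell2 between 0.022 and 0.032 m and x of cell2 in the frame of plate between -0.098 and 0.098 m and y of cell2 in the frame of plate between -0.068 and 0.068 m and height (world z) of cell3 between 0.022 and 0.032 m and x of cell3 in the frame of plate between -0.098 and 0.098 m and y of cell3 in the frame of plate between -0.068 and 0.068 m), for 0.2 s.
2. the far key is pressed down, the others up (value of joint key_far above 0.0035 m and value of joint each of key_near, key_middle below 0.0015 m), for 0.02 s.
3. the near key is pressed down, the others up (value of joint key_near above 0.0035 m and value of joint each of key_middle, key_far below 0.0015 m), for 0.02 s.
4. the middle key is pressed down, the others up (value of joint key_middle above 0.0035 m and value of joint each of key_near, key_far below 0.0015 m), for 0.02 s.
5. the near key is pressed down, the others up (all of step 3), for 0.02 s.
At the end, for the whole second after the job is handed in: Every cell present lies flat on the plate, window up (within 10 degrees), centre 22 to 32 mm above the bench and within 98 mm (x), 68 mm (y) of the plate centre; the cap stands upright within 30 mm of the mat centre (x and y); keys pressed far, near, middle, near after the cells, and up again (all of step 1 and height (world z) of cap below 0.028 m and angle between cap's own z axis and vertical below 0.1 rad and x of cap in the frame of mat between -0.03 and 0.03 m and y of cap in the frame of mat between -0.03 and 0.03 m and value of joint each of key_near, key_middle, key_far below 0.0015 m); the robot touches nothing.
It fails at once if a cell torn straight up through the foam lip instead of being tilted out ((horizontal distance between cell1 and pocket1 below 0.005 m and height (world z) of cell1 above 0.055 m and angle between cell1's own z axis and vertical below 0.12 rad) or (horizontal distance between cell2 and pocket2 below 0.005 m and height (world z) of cell2 above 0.055 m and angle between cell2's own z axis and vertical below 0.12 rad) or (horizontal distance between cell3 and pocket3 below 0.005 m and height (world z) of cell3 above 0.055 m and angle between cell3's own z axis and vertical below 0.12 rad)).
It fails at once if a key pressed while a cell is still in the foam (value of joint any of key_near, key_middle, key_far above 0.0035 m and (distance between cell1 and pocket1 below 0.02 m or distance between cell2 and pocket2 below 0.02 m or distance between cell3 and pocket3 below 0.02 m)).
It fails at once if two keys pressed at once (value of joint each of key_near, key_middle above 0.0035 m or value of joint each of key_near, key_far above 0.0035 m or value of joint each of key_middle, key_far above 0.0035 m).
It fails at once if a bystander is pushed more than 40 mm from its place (distance of any of post, driver, dish, lensring, blower from where it was at the start of the episode above 0.04 m).
Of cellbody1, cellbody2, cellbody3 only 2 to 3 are there at a start; the rules pass over those that are not, and their reading is None.
At some moment in a run one of controller, capbody may be knocked a few centimetres aside while the robot is not near it.
It also fails if it takes over 210 s, if anything falls off the work surface, if the arm or the gripper's body presses on something with over 40 N, if the wrist force passes 120 N, or if a joint passes its speed limit or range.

ROBOT

A 6-joint arm with a two-finger parallel gripper is mounted at the origin on the work surface. World frame = base frame: x ahead of the robot, y to its left, z up, the work surface at z = 0. Lengths are in mm, angles in rad, forces in N, time in s.
With the tool pointing down it reaches from about 275 to 1000 mm from the base axis. Payload 8.4 kg.
Tool frame: the origin (TCP) lies at the very end of the fingers, on their centre line; the grasp point (between the pads) lies 19 mm behind it; z points along the fingers, x is the direction in which the jaws open and shut, and the axes are right-handed (so a half turn about z gives the same grasp; the last joint's range is limited). The gripper opens to 85 mm and grips with 20 to 120 N. Pads are 22 mm wide; open, the fingers measure 114 mm over their backs; the gripper's body (76 mm by 85 mm) begins 54 mm behind the grasp point. The pads swing forward as they close: fully open they stand 13 mm farther back than shut.
Start: joints at [1.128, 0.353, 1.633, -0, 1.155, -0.002], TCP at [266.663, 565.26, 231.281] pointing down, gripper open.
Joint ranges: [-2.63, 2.63], [-0.92, 2.1], [0.06, 2.66], [-1.3, 4.44], [0, 2.69], [-3.02, 3.02]. Speed limits (rad/s): [2.22, 2.22, 2.79, 3.14, 3.14, 3.14].

INTERFACE

Orientations are given as [roll, pitch, yaw] about the fixed x, y, z axes, in that order (R = Rz(yaw) Ry(pitch) Rx(roll)).
In Python, from rig import r gives the robot as it stands.
- The arm moves only by the tool arm_command, never from a script. Its argument "targets" is a list of rows, each a list of 6 numbers: the shift along the tool's x, y, z in m, then the turn, a rotation vector about the tool's x, y, z in rad. A call has 1 to 20 rows; each row shifts and turns the commanded pose from where the row before left it, along the tool's axes as they then stand; what a row does not reach is not made up. A row lasts 1/12 s, in which the tool goes at most 41.7 mm and 7.16 degrees, less where a joint would pass 70% of its speed; a pose out of reach is approached as far as the arm can. A call is refused whole if a number of a shift passes 0.0417 or a number of a turn 0.125, either way. A call with a gripper value outside its range is refused whole. "fingers" is the finger opening in m, from 0 to 0.0854, set as the call begins (left out, the last holds). The fingers move at their own pace and stop on an object; "squeeze" is the grip in N (left out, the last holds). Time passes only in rows, so rows that do not move let the fingers close. It gives the time, the measured TCP pose, the force and the opening at its end, in the units of the state.
- r.sense(): the state, without advancing time (a new reading comes with each control period).
- r.grab_frame(name): name is "scene" or "side" or "wrist"; returns a dict with "image" (400x640x3 uint8, blue, green, red), "fx", "fy", "cx", "cy" (pixels), "k1" (the pictures are not rectified: a ray, as slopes to the right and down, at radius r is drawn at 1 + k1 r^2 times it, then the intrinsics apply), "xyz" and "orientation" of the camera in the world. Camera axes: x right, y down, z forward; pixel columns grow to the right and rows downward; lengths in mm; the calibration is good to about 2 mm. A picture is of the moment at which its call begins. There is no depth.
- r.sign_off(): hands the job in, once; it reports no verdict.
The state is a dict: "clock": time; "qpos": joint angles; "qvel": joint speeds; "joint_efforts": joint torques, N m; "eef_pos": TCP position; "tcp_rot": TCP orientation; "contact_force": force on the tool from outside, world axes, zero at the start; "wrist_torque": the same for the moment, N m; "opening": opening from 0.0 (shut) to 1.0 (fully open).
Only numpy, scipy, OpenCV 4.12 (cv2) and the standard library are available. Lean on these libraries where they do the work, as an engineer would, in place of code of your own. Each camera call takes 0.05 s, during which the arm holds its last target.

## Working session

There is one attempt and no reset: what is moved stays moved. The work goes in short steps, Python scripts to look and compute and a tool call to move; the robot and the scene stay as the last step left them, time stands still between calls to the robot, and variables do not carry over. Pictures are saved under pics/ and viewed, and the job is handed in when it is done.

Besides the shell and the picture viewer there is one more tool, called after ">>>" in YAML: its name, and indented under it one key for each argument. arm_command: Moves the arm, as the interface text tells. Its arguments: {"type":"object","properties":{"targets":{"type":"array"},"fingers":{"type":"number"},"squeeze":{"type":"number"}},"required":["targets"]}

```bash
ls; mkdir -p pics; cat > h.py <<'E'
import numpy as np, cv2
from scipy.spatial.transform import Rotation as R
from rig import r
def snap(cam,name):
    f=r.grab_frame(cam); cv2.imwrite(f'pics/{name}.png',f['image']); 
    np.save(f'pics/{name}.npy',f,allow_pickle=True); return f
def load(name): return np.load(f'pics/{name}.npy',allow_pickle=True).item()
def rot(f): return R.from_euler('xyz',f['orientation']).as_matrix()
def K(f): return np.array([[f['fx'],0,f['cx']],[0,f['fy'],f['cy']],[0,0,1.]])
def ray(f,u,v):
    p=cv2.undistortPoints(np.array([[[u,v]]],float),K(f),np.array([f['k1'],0,0,0]))[0,0]
    # note: model: drawn = (1+k1 r^2)*ray, the opencv model
    return np.array(f['xyz'],float), rot(f)@np.array([p[0],p[1],1.])
def onz(f,u,v,z):
    o,d=ray(f,u,v); return o+d*(z-o[2])/d[2]
def proj(f,P):
    Rm=rot(f); rv=cv2.Rodrigues(Rm.T)[0]; t=-Rm.T@np.array(f['xyz'],float)
    return cv2.projectPoints(np.atleast_2d(np.array(P,float)),rv,t,K(f),np.array([f['k1'],0,0,0,0.]))[0][:,0]
E
python3 - <<'E'
from h import *
for c in ['scene','side','wrist']:
    f=snap(c,c+'0'); print(c,{k:v for k,v in f.items() if k!='image'})
print(r.sense())
E
```

```text
pics
scene {'fx': 414.15206156959846, 'fy': 414.15206156959846, 'cx': 320.24022103445304, 'cy': 199.51605482164967, 'k1': 0.011245892022370831, 'xyz': array([1178.41190701,  602.01984873,  654.64340946]), 'orientation': array([-2.14426795,  0.01179206,  2.354207  ])}
side {'fx': 483.2504670493053, 'fy': 483.2504670493053, 'cx': 321.06600139019093, 'cy': 199.34371900806488, 'k1': -0.11559698634797792, 'xyz': array([   4.361294  , -561.44686137,  918.96689798]), 'orientation': array([-2.42771739, -0.00763656, -0.81113602])}
wrist {'fx': 278.3017582239073, 'fy': 278.3017582239073, 'cx': 321.59546974610606, 'cy': 201.09895455715017, 'k1': -0.03389632956586324, 'xyz': array([203.71261759, 594.51828255, 372.37736677]), 'orientation': array([2.86344413e+00, 2.02623915e-03, 1.12945939e+00])}
{'clock': 0.15, 'qpos': array([ 1.12758822e+00,  3.53532713e-01,  1.63393659e+00,  1.61539874e-05,
        1.15520667e+00, -2.40143463e-03]), 'qvel': array([-0.00192144, -0.00153712, -0.00386125,  0.00035743, -0.00025394,
       -0.00084859]), 'joint_efforts': array([-6.60939040e-04, -6.05640292e+01, -3.42341065e+01,  3.83118288e-05,
        6.12472257e-03,  8.09321079e-06]), 'eef_pos': array([266.51292508, 564.93743153, 230.71830784]), 'tcp_rot': array([-3.14157528e+00,  1.08327448e-03,  1.12998314e+00]), 'contact_force': array([ 0.21452768, -0.22129755, -0.10966543]), 'wrist_torque': array([ 0.05540334, -0.01558774,  0.03488004]), 'opening': 0.9993000457133129}
```

View pics/scene0.png

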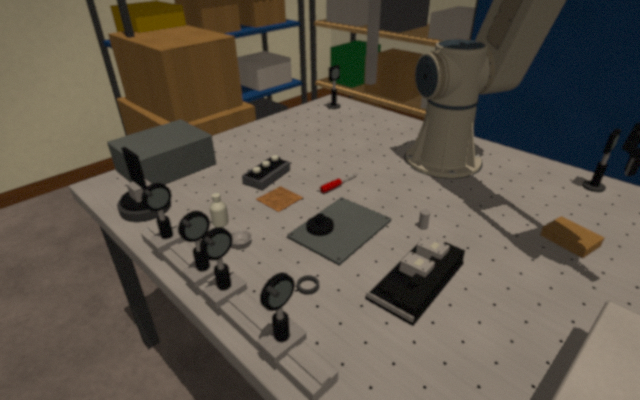

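View pics/side0.png

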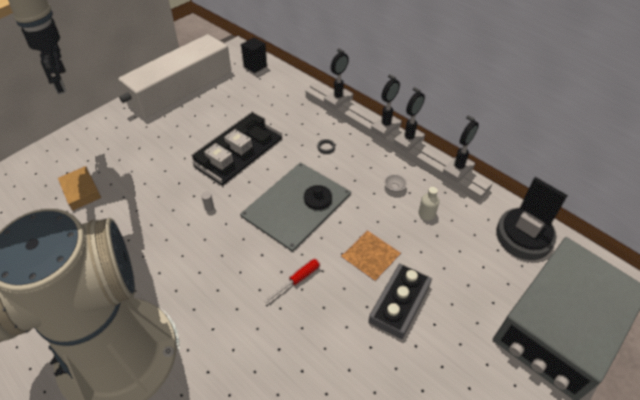

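View pics/wrist0.png

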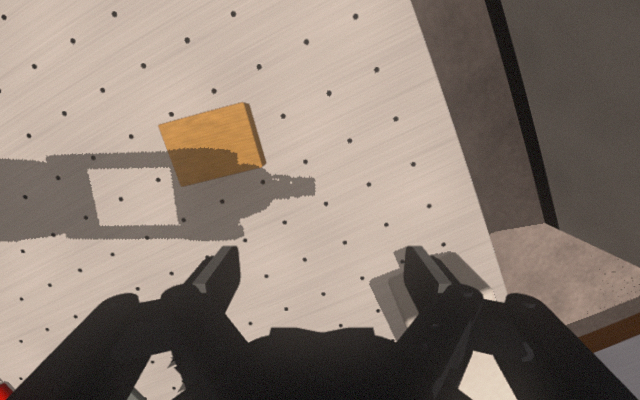

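```bash
python3 - <<'E'
from h import *
a=load('scene0')['image'][150:330,220:500]; b=load('side0')['image'][95:345,180:460]
cv2.imwrite('pics/sceneZ.png',cv2.resize(a,None,fx=2.8,fy=2.8,interpolation=3))
cv2.imwrite('pics/sideZ.png',cv2.resize(b,None,fx=2.35,fy=2.35,interpolation=3))
f=load('side0'); g=load('scene0')
def s(n,uv,z): print(n,'side',onz(f,*uv,z).round(0)[:2])
def c(n,uv,z): print(n,'scene',onz(g,*uv,z).round(0)[:2])
for n,uv in dict(p1=(242,214),p2=(299,164),p3=(350,192),p4=(292,246)).items(): s(n,uv,12)
for n,uv in dict(p1=(289,235),p2=(340,200),p3=(391,215),p4=(340,260)).items(): c(n,uv,12)
for n,uv in dict(m1=(342,254),m2=(370,233),m3=(400,254),m4=(372,277)).items(): s(n,uv,3)
for n,uv in dict(m1=(257,198),m2=(280,188),m3=(302,199),m4=(279,210)).items(): c(n,uv,3)
s('cap',(318,190),40+12);c('cap',(319,219),52)
for u in [(411,275),(403,291),(393,309)]: s('key',u,38)
for u in [(253,170),(264,165),(274,160)]: c('key',u,38)
E
```

```text
p1 side [412.  80.]
p2 side [628. 102.]
p3 side [647. -61.]
p4 side [430. -75.]
p1 scene [651. -46.]
p2 scene [442. -63.]
p3 scene [401.  86.]
p4 scene [631. 111.]
m1 side [ 498. -169.]
m2 side [ 588. -176.]
m3 side [ 590. -265.]
m4 side [ 498. -258.]
m1 scene [ 591. -255.]
m2 scene [ 508. -249.]
m3 scene [ 504. -156.]
m4 scene [ 587. -161.]
cap side [570. -23.]
cap scene [588.  -0.]
key side [ 541. -327.]
key side [ 497. -338.]
key side [ 450. -349.]
key scene [ 532. -346.]
key scene [ 488. -347.]
key scene [ 444. -351.]
```

View pics/sideZ.png

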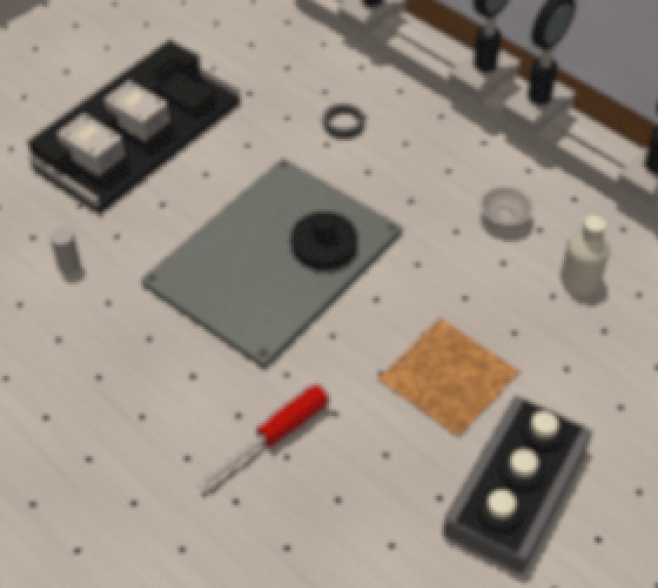

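View pics/sceneZ.png

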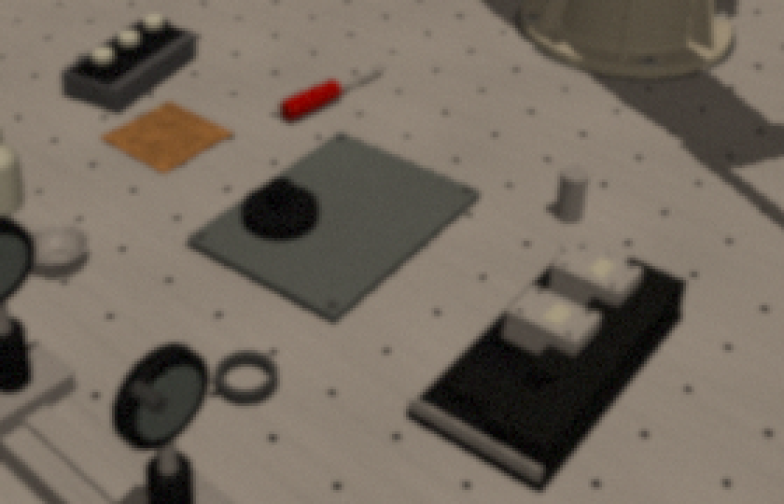

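```bash
python3 - <<'E'
from h import *
f=load('side0'); g=load('scene0')
for n,uv in dict(c1=(218,152),c2=(238,137)).items(): print(n,onz(f,*uv,56).round(0)[:2])
for n,uv in dict(c1=(435,245),c2=(418,261)).items(): print(n,onz(g,*uv,56).round(0)[:2])
for uv in [(193,155),(253,113),(281,135),(222,182)]: print('foam',onz(f,*uv,44).round(0)[:2])
for n,uv,z in [('post',(209,197),50),('ring',(326,146),12),('blow',(433,190),90),('dish',(396,186),22),('drv',(307,271),15),('tip',(268,302),10)]: print(n,onz(f,*uv,z).round(0)[:2])
E
```

```text
c1 [483. 253.]
c2 [557. 260.]
c1 [481. 264.]
c2 [554. 267.]
foam [437. 304.]
foam [660. 320.]
foam [651. 193.]
foam [429. 172.]
post [374. 151.]
ring [729.  99.]
blow [ 731. -239.]
dish [ 736. -137.]
drv [ 404. -148.]
tip [ 294. -141.]
```

```bash
cat >> h.py <<'E'
def cur():
    s=r.sense(); return np.array(s['eef_pos']), R.from_euler('xyz',s['tcp_rot'])
def toolR(yaw,tilt):  # tool x = dir yaw, pointing down, tilted by tilt about dir yaw axis (cell x)
    return R.from_euler('z',yaw)*R.from_euler('x',tilt)*R.from_euler('x',np.pi)
def plan(p,Rt,n=None,p0=None,R0=None):
    if p0 is None: p0,R0=cur()
    D=R0.inv()*Rt; rv=D.as_rotvec(); t=R0.inv().apply(np.array(p,float)-p0)/1000
    if n is None: n=int(max(np.ceil(np.linalg.norm(rv)/0.118),np.ceil(np.linalg.norm(t)/0.035),1))
    w=rv/n; A=sum(R.from_rotvec(w*k).as_matrix() for k in range(n)); d=np.linalg.solve(A,t)
    print(n,'x',[float(x) for x in np.concatenate([d,w]).round(4)])
def st():
    s=r.sense(); p,Q=cur(); print('t',round(s['clock'],2),'p',p.round(1),'rot',np.round(s['tcp_rot'],3),'q',np.round(s['qpos'],2),'F',np.round(s['contact_force'],1),'op',round(s['opening']*85.4,1))
E
python3 -c "
from h import *
plan([540,60,330],toolR(0.1,0))"
```

```text
17 x [-0.0052, 0.0349, -0.0058, 0.0, 0.0001, 0.0606]
```

>>> arm_command:
  targets:
    - [-0.0052,0.0349,-0.0058,0,0,0.0606]
    - [-0.0052,0.0349,-0.0058,0,0,0.0606]
    - [-0.0052,0.0349,-0.0058,0,0,0.0606]
    - [-0.0052,0.0349,-0.0058,0,0,0.0606]
    - [-0.0052,0.0349,-0.0058,0,0,0.0606]
    - [-0.0052,0.0349,-0.0058,0,0,0.0606]
    - [-0.0052,0.0349,-0.0058,0,0,0.0606]
    - [-0.0052,0.0349,-0.0058,0,0,0.0606]
    - [-0.0052,0.0349,-0.0058,0,0,0.0606]
    - [-0.0052,0.0349,-0.0058,0,0,0.0606]
    - [-0.0052,0.0349,-0.0058,0,0,0.0606]
    - [-0.0052,0.0349,-0.0058,0,0,0.0606]
    - [-0.0052,0.0349,-0.0058,0,0,0.0606]
    - [-0.0052,0.0349,-0.0058,0,0,0.0606]
    - [-0.0052,0.0349,-0.0058,0,0,0.0606]
    - [-0.0052,0.0349,-0.0058,0,0,0.0606]
    - [-0.0052,0.0349,-0.0058,0,0,0.0606]
    - [0,0,0,0,0,0]
    - [0,0,0,0,0,0]

```text
clock: 1.73
eef_pos: [540.5, 59.3, 330.1]
tcp_rot: [-3.142, -0.0, 0.097]
contact_force: [0.9, 0.3, 0.1]
opening: 1.001
```

```bash
python3 -c "
from h import *
snap('wrist','w1'); st(); f=load('w1'); print(f['xyz'],f['orientation'])"
```

```text
t 1.78 p [540.3  60.5 329.8] rot [-3.141  0.     0.099] q [0.11 0.14 1.69 0.   1.31 0.01] F [ 0.7  0.6 -0.2] op 85.6
[533.75686483 128.36615135 471.85504286] [ 2.86292645e+00 -2.13663063e-04  9.61618601e-02]
```

View pics/w1.png

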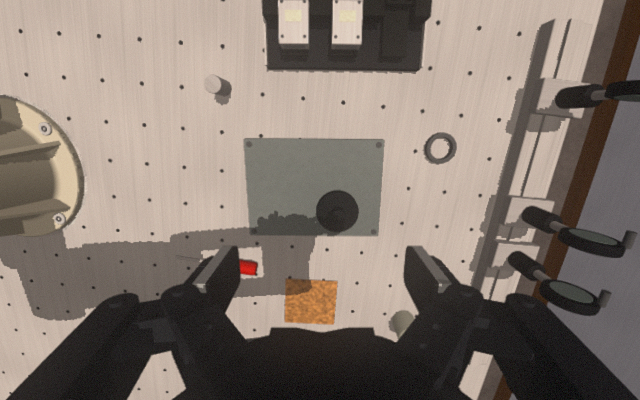

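```bash
python3 - <<'E'
from h import *
f=load('w1'); im=f['image']; hsv=cv2.cvtColor(im,cv2.COLOR_BGR2HSV)
def quad(m):
    cs=cv2.findContours(m,cv2.RETR_EXTERNAL,cv2.CHAIN_APPROX_NONE)[0]; c=max(cs,key=cv2.contourArea); return c
m=cv2.inRange(hsv,(8,110,60),(22,255,255)); m[:,:270]=0; m[:,350:]=0
c=quad(m); rc=cv2.boxPoints(cv2.minAreaRect(c)); print('mat px',rc.round(0).tolist())
P=np.array([onz(f,*u,3)[:2] for u in rc]); print(P.round(1).tolist(),P.mean(0).round(1))
for u in [(245,139),(383,139),(379,235),(250,234)]: print('plate',onz(f,*u,12).round(1)[:2])
g=cv2.cvtColor(im,cv2.COLOR_BGR2GRAY)
print(g[150:240:4,337]); print(g[211,300:380:3])
for u in [(277,47),(311,47),(333,46),(362,45)]: print('cell',onz(f,*u,56).round(1)[:2])
for u in [(267,69),(421,70)]: print('foam',onz(f,*u,44).round(1)[:2])
cv2.imwrite('pics/w1z.png',cv2.resize(im[160:250,280:400],None,fx=6,fy=6))
cv2.imwrite('pics/w1y.png',cv2.resize(im[0:90,250:440],None,fx=4,fy=4))
E
```

```text
mat px [[284.0, 322.0], [285.0, 279.0], [336.0, 280.0], [335.0, 324.0]]
[[495.4, -265.1], [492.6, -165.3], [590.1, -159.6], [598.3, -259.2]] [ 544.1 -212.3]
plate [412.8  89.8]
plate [635.5 111.2]
plate [654.5 -55.4]
plate [425.2 -75.6]
[124 120 122 121 122 121 117 121 116 120  72  51  43  51  49  47  51  47
  44  48  46  95 188]
[119 117 115 115 114 115  46  49  48  49  43  42  52  53  45  47  47  47
  51  51 119 121 118 121 117 115 118]
cell [464.3 220.3]
cell [510.1 224.6]
cell [539.7 228.7]
cell [578.6 233.8]
foam [449.8 193.2]
foam [667.9 213.5]
```

View pics/w1z.png

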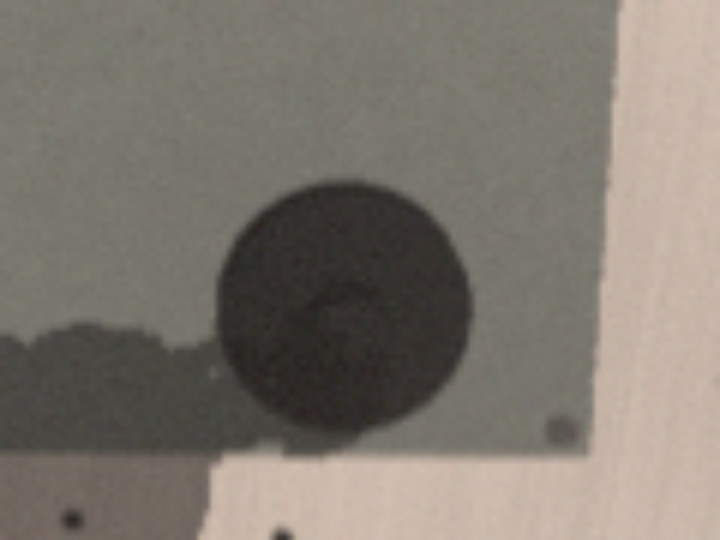

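View pics/w1y.png

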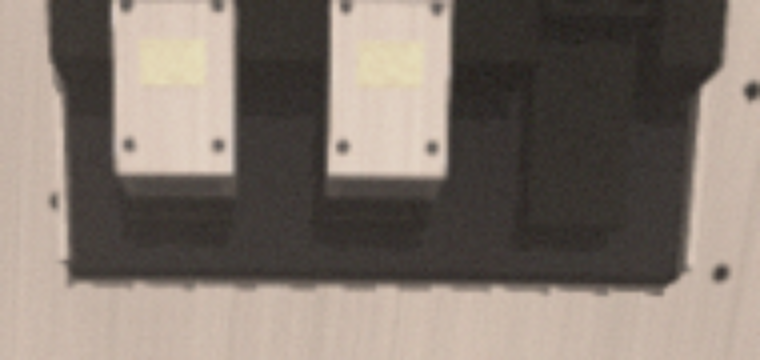

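```bash
python3 - <<'E'
from h import *
f=load('w1')
l=onz(f,316.2,211,28);q=onz(f,358.7,211,28);t=onz(f,337.4,190,28);b=onz(f,337.4,232,28)
print(l,q,t,b, np.linalg.norm(l-q),np.linalg.norm(t-b))
print((l+q)/2,(t+b)/2); print(onz(f,340,211,52))
P=np.array([573,-22,100]); plan(P,toolR(0.092,0))
E
```

```text
[538.70028251 -16.07779638  28.        ] [609.64214566  -9.2501149   28.        ] [570.03259761  23.30810089  28.        ] [578.30221    -50.27312502  28.        ] 71.2696652179379 74.04446836939171
[574.17121409 -12.66395564  28.        ] [574.1674038  -13.48251206  28.        ]
[575.99581946  -4.64905775  52.        ]
8 x [0.0031, 0.0107, 0.0287, -0.0, 0.0, 0.0008]
```

```bash
python3 - <<'E'
from h import *
plan([574.2,-13,100],toolR(0.092,0))
plan([574.2,-13,34],toolR(0.092,0),4,np.array([574.2,-13,100]),toolR(.092,0))
E
```

```text
7 x [0.0038, 0.0109, 0.0328, -0.0001, 0.0, 0.0009]
4 x [0.0, -0.0, 0.0165, 0.0, 0.0, 0.0]
```

>>> arm_command:
  targets:
    - [0.0038,0.0109,0.0328,0,0,0.001]
    - [0.0038,0.0109,0.0328,0,0,0.001]
    - [0.0038,0.0109,0.0328,0,0,0.001]
    - [0.0038,0.0109,0.0328,0,0,0.001]
    - [0.0038,0.0109,0.0328,0,0,0.001]
    - [0.0038,0.0109,0.0328,0,0,0.001]
    - [0.0038,0.0109,0.0328,0,0,0.001]
    - [0,0,0,0,0,0]
    - [0,0,0,0,0,0]
    - [0,0,0,0,0,0]
  fingers: 0.05

```text
clock: 2.62
eef_pos: [574.8, -11.2, 101.3]
tcp_rot: [-3.141, -0.001, 0.094]
contact_force: [1.0, 0.9, 0.4]
opening: 0.581
```

```bash
python3 -c "
from h import *
snap('wrist','w2'); st()
plan([574.2,-13,34],toolR(0.092,0),4)"
```

```text
t 2.67 p [575.3 -11.3 102.1] rot [ 3.142e+00 -2.000e-03  9.400e-02] q [-0.02  0.43  1.85  0.    0.86 -0.12] F [0.4 0.2 0.6] op 49.8
4 x [-0.0003, 0.0004, 0.017, 0.0, -0.0006, 0.0005]
```

View pics/w2.png

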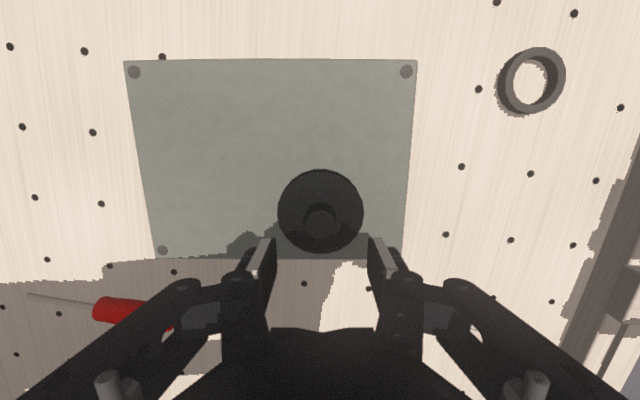

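```bash
python3 -c "
from h import *
f=load('w2'); print(onz(f,320,219,52), onz(f,278,211,28),onz(f,363,211,28),onz(f,320,169,28),onz(f,320,253,28)); cv2.imwrite('pics/w2z.png',cv2.resize(f['image'][160:260,260:380],None,fx=6,fy=6)+30)"
```

```text
[573.52212311 -10.17771811  52.        ] [539.5655937  -15.04254901  28.        ] [608.35551191  -8.61310298  28.        ] [570.40671426  22.35199335  28.        ] [576.99261083 -49.23246833  28.        ]
```

View pics/w2z.png

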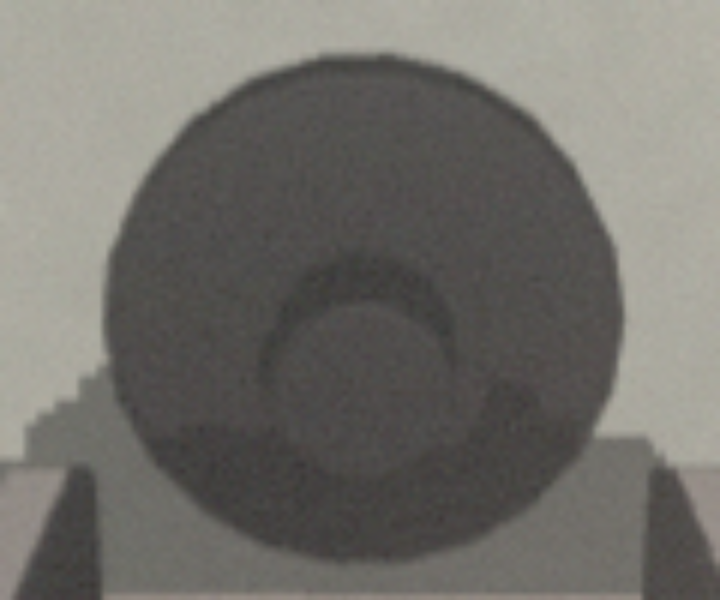

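>>> arm_command:
  targets:
    - [-0.0003,0.0006,0.017,0,0,0]
    - [-0.0003,0.0006,0.017,0,0,0]
    - [-0.0003,0.0006,0.017,0,0,0]
    - [-0.0003,0.0006,0.016,0,0,0]
    - [0,0,0,0,0,0]
    - [0,0,0,0,0,0]

```text
clock: 3.17
eef_pos: [573.9, -14.3, 34.7]
tcp_rot: [3.142, -0.001, 0.093]
contact_force: [-0.5, -0.3, 0.1]
opening: 0.586
```

>>> arm_command:
  targets:
    - [0,0,0,0,0,0]
    - [0,0,0,0,0,0]
    - [0,0,0,0,0,0]
    - [0,0,0,0,0,0]
    - [0,0,0,0,0,0]
    - [0,0,0,0,0,0]
    - [0,0,0,0,0,0]
  fingers: 0.01
  squeeze: 40

```text
clock: 3.75
eef_pos: [574.5, -14.7, 35.2]
tcp_rot: [3.141, -0.003, 0.093]
contact_force: [-1.1, 1.9, 8.3]
opening: 0.262
```

```bash
python3 -c "
from h import *
st()
T=toolR(0.092,0)
plan([574,-13,110],T)
plan([546,-212,110],T,None,np.array([574,-13,110]),T)"
```

```text
t 3.75 p [574.5 -14.7  35.2] rot [ 3.141e+00 -3.000e-03  9.300e-02] q [-0.03  0.53  1.88  0.    0.73 -0.12] F [-1.1  1.9  8.3] op 22.3
3 x [-0.0001, -0.0006, -0.0249, 0.0, -0.0009, 0.0003]
6 x [-0.0077, 0.0326, 0.0, 0.0, 0.0, 0.0]
```

>>> arm_command:
  targets:
    - [0,0,-0.01,0,0,0]
    - [0,0,-0.025,0,0,0]
    - [0,0,-0.03,0,0,0]
    - [-0.0077,0.0327,0,0,0,0]
    - [-0.0077,0.0327,0,0,0,0]
    - [-0.0077,0.0327,0,0,0,0]
    - [-0.0077,0.0327,0,0,0,0]
    - [-0.0077,0.0327,0,0,0,0]
    - [-0.0077,0.0327,0,0,0,0]
    - [0,0,0,0,0,0]
    - [0,0,0,0,0,0]

```text
clock: 4.67
eef_pos: [545.3, -216.2, 99.3]
tcp_rot: [3.141, -0.001, 0.09]
contact_force: [0.5, 1.1, -1.3]
opening: 0.262
```

```bash
python3 -c "
from h import *
snap('side','s1'); st()
T=toolR(0.092,0)
plan([545,-212,27],T)
cv2.imwrite('pics/s1z.png',cv2.resize(load('s1')['image'][95:345,180:460],None,fx=2.35,fy=2.35,interpolation=3))"
```

```text
t 4.72 p [ 545.4 -214.9   99.1] rot [ 3.142e+00 -1.000e-03  9.100e-02] q [-0.38  0.45  1.82  0.    0.87 -0.47] F [-0.4  0.2 -1. ] op 22.3
3 x [-0.0, -0.001, 0.024, 0.0, -0.0002, -0.0003]
```

View pics/s1z.png

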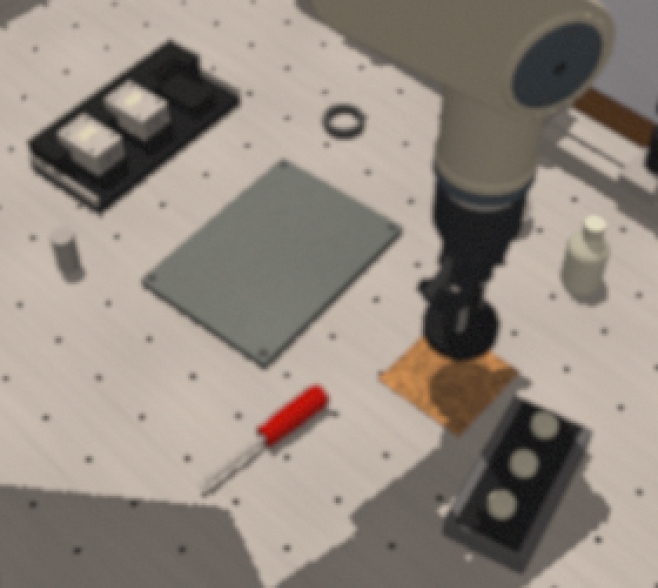

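>>> arm_command:
  targets:
    - [0,-0.001,0.024,0,0,0]
    - [0,-0.001,0.024,0,0,0]
    - [0,0,0.018,0,0,0]
    - [0,0,0.006,0,0,0]
    - [0,0,0,0,0,0]
    - [0,0,0,0,0,0]

```text
clock: 5.22
eef_pos: [545.6, -211.4, 26.7]
tcp_rot: [-3.141, 0.0, 0.094]
contact_force: [-0.3, 0.4, -0.2]
opening: 0.261
```

```bash
python3 -c "
from h import *
st()"
```

```text
t 5.22 p [ 545.6 -211.4   26.7] rot [-3.141  0.     0.094] q [-0.37  0.55  1.86  0.    0.73 -0.47] F [-0.3  0.4 -0.2] op 22.3
```

Still 0.5 mm above; release, lift, and head to a view of the foam.

>>> arm_command:
  targets:
    - [0,0,0.0005,0,0,0]
    - [0,0,0,0,0,0]
    - [0,0,0,0,0,0]
    - [0,0,0,0,0,0]
    - [0,0,0,0,0,0]
  fingers: 0.05

```text
clock: 5.63
eef_pos: [545.4, -212.5, 26.1]
tcp_rot: [3.141, -0.0, 0.093]
contact_force: [0.3, -0.1, 0.4]
opening: 0.585
```

>>> arm_command:
  targets:
    - [0,0,-0.015,0,0,0]
    - [0,0,-0.03,0,0,0]
    - [0,0,-0.04,0,0,0]
    - [0,0,-0.04,0,0,0]
    - [0,0,-0.04,0,0,0]
    - [0,0,0,0,0,0]
    - [0,0,0,0,0,0]

```text
clock: 6.22
eef_pos: [546.8, -213.2, 193.7]
tcp_rot: [3.139, -0.005, 0.093]
contact_force: [0.1, 0.3, -0.2]
opening: 0.583
```

```bash
python3 -c "
from h import *
snap('wrist','w3'); st()
plan([520,215,250],toolR(0.092,0))"
```

```text
t 6.27 p [ 545.5 -212.7  191.6] rot [ 3.141e+00 -2.000e-03  9.300e-02] q [-0.37  0.33  1.76  0.    1.05 -0.47] F [ 0.  -0.1 -0.7] op 50.1
13 x [0.0011, -0.0329, -0.0045, 0.0001, -0.0001, 0.0001]
```

View pics/w3.png

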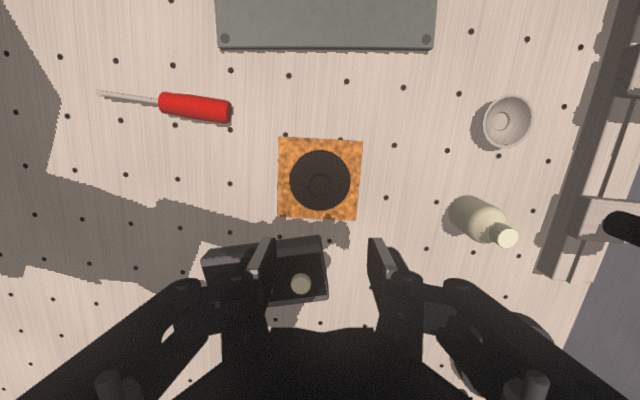

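>>> arm_command:
  targets:
    - [0.0011,-0.0329,-0.0045,0,0,0]
    - [0.0011,-0.0329,-0.0045,0,0,0]
    - [0.0011,-0.0329,-0.0045,0,0,0]
    - [0.0011,-0.0329,-0.0045,0,0,0]
    - [0.0011,-0.0329,-0.0045,0,0,0]
    - [0.0011,-0.0329,-0.0045,0,0,0]
    - [0.0011,-0.0329,-0.0045,0,0,0]
    - [0.0011,-0.0329,-0.0045,0,0,0]
    - [0.0011,-0.0329,-0.0045,0,0,0]
    - [0.0011,-0.0329,-0.0045,0,0,0]
    - [0.0011,-0.0329,-0.0045,0,0,0]
    - [0.0011,-0.0329,-0.0045,0,0,0]
    - [0.0011,-0.0329,-0.0045,0,0,0]
    - [0,0,0,0,0,0]
    - [0,0,0,0,0,0]
  fingers: 0.06

```text
clock: 7.52
eef_pos: [518.9, 215.7, 247.5]
tcp_rot: [3.141, 0.003, 0.096]
contact_force: [-0.5, -0.8, -0.0]
opening: 0.701
```

```bash
python3 -c "
from h import *
snap('wrist','w4'); st()"
```

```text
t 7.57 p [518.9 214.5 247.5] rot [3.14e+00 3.00e-03 9.40e-02] q [ 0.39  0.24  1.75 -0.    1.15  0.3 ] F [-0.6 -0.6  0.1] op 59.8
```

View pics/w4.png

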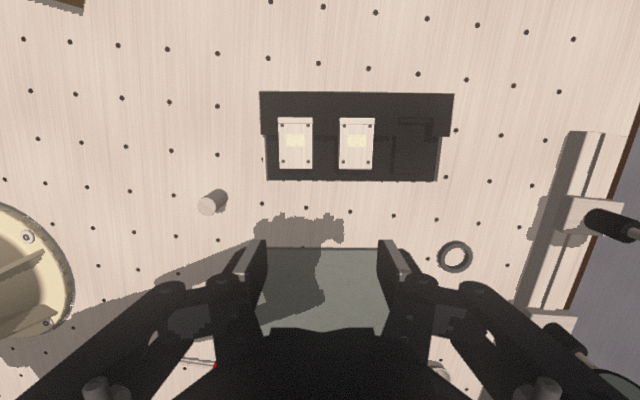

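```bash
python3 - <<'E'
from h import *
f=load('w4'); im=f['image']; g=cv2.cvtColor(im,cv2.COLOR_BGR2GRAY)
m=(g[95:185,262:452]>95).astype(np.uint8)*255
cs=cv2.findContours(m,cv2.RETR_EXTERNAL,cv2.CHAIN_APPROX_NONE)[0]
for c in cs:
    if 800<cv2.contourArea(c)<4000:
        b=cv2.boxPoints(cv2.minAreaRect(c))+[262,95]; print(b.round(1).tolist())
        P=np.array([onz(f,*u,56)[:2] for u in b]); print(P.round(1).tolist(),'ctr',P.mean(0).round(1))
        print([round(float(np.linalg.norm(P[i]-P[(i+1)%4])),1) for i in range(4)], [round(float(np.arctan2(*(P[(i+1)%4]-P[i])[::-1])),3) for i in range(4)])
cv2.imwrite('pics/w4z.png',cv2.resize(im[85:190,255:460],None,fx=3.8,fy=3.8,interpolation=3))
E
```

```text
[[337.7, 168.8], [339.0, 116.2], [374.2, 117.1], [372.9, 169.7]]
[[536.3, 231.8], [531.2, 292.5], [571.5, 295.5], [578.7, 234.8]] ctr [554.4 263.7]
[60.9, 40.5, 61.1, 42.5] [1.656, 0.073, -1.453, -3.071]
[[277.0, 117.0], [312.0, 117.0], [312.0, 168.0], [277.0, 168.0]]
[[460.2, 284.9], [500.3, 288.7], [505.4, 229.8], [463.3, 225.8]] ctr [482.3 257.3]
[40.3, 59.1, 42.2, 59.2] [0.093, -1.485, -3.047, 1.624]
[[262.0, 184.0], [262.0, 116.0], [451.0, 116.0], [451.0, 184.0]]
[[446.0, 204.3], [442.9, 284.4], [659.9, 305.7], [677.4, 226.7]] ctr [556.6 255.3]
[80.2, 218.1, 81.0, 232.5] [1.609, 0.098, -1.353, -3.045]
```

View pics/w4z.png

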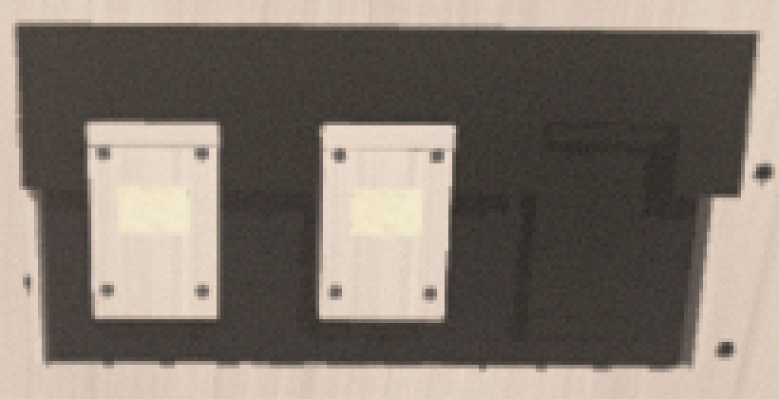

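```bash
cat >> h.py <<'E'
YAW=0.09
def tcp(c,tilt,gy,gz,yaw=YAW,phi=0.,back=0.):
    """c: cell centre world; phi: cell rotation about its x; grasp point (0,gy,gz) in cell frame; tool tilt"""
    C=R.from_euler('z',yaw)*R.from_euler('x',phi)
    g=np.array(c,float)+C.apply([0,gy,gz]); T=toolR(yaw,tilt)
    return g+T.apply([0,0,19.-back]),T
D=np.deg2rad
C1=[482.5,257.3,41.]; C2=[554.4,263.7,41.]
E
python3 - <<'E'
from h import *
a=tcp(C1,D(35),-15,0,back=100); b=tcp(C1,D(35),-15,0)
print(a[0],b[0]); plan(*a); plan(*b,None,*a)
E
```

```text
[488.02390789 196.08905244 107.35131559] [482.8686861  253.21455437  25.43611116]
6 x [-0.0054, 0.0085, 0.0223, 0.102, 0.0007, 0.0006]
3 x [-0.0, 0.0, 0.0333, 0.0, 0.0, 0.0]
```

>>> arm_command:
  targets:
    - [-0.0054,0.0085,0.0223,0.102,0.001,0.001]
    - [-0.0054,0.0085,0.0223,0.102,0.001,0.001]
    - [-0.0054,0.0085,0.0223,0.102,0.001,0.001]
    - [-0.0054,0.0085,0.0223,0.102,0.001,0.001]
    - [-0.0054,0.0085,0.0223,0.102,0,0]
    - [-0.0054,0.0085,0.0223,0.102,0,0]
    - [0,0,0,0,0,0]
    - [0,0,0,0,0,0]
    - [0,0,0,0,0,0]

```text
clock: 8.32
eef_pos: [489.9, 195.5, 109.5]
tcp_rot: [-2.532, -0.002, 0.086]
contact_force: [0.3, -0.2, 0.4]
opening: 0.703
```

```bash
python3 -c "
from h import *
snap('wrist','w5'); st();b=tcp(C1,D(35),-15,0);plan(*b,5)"
```

```text
t 8.37 p [490.4 196.2 110.4] rot [-2.532 -0.004  0.087] q [-0.    0.43  2.02  0.8   0.92 -0.66] F [ 0.5 -0.9 -0.4] op 59.8
5 x [-0.0005, 0.0003, 0.0205, 0.0003, -0.001, 0.0001]
```

View pics/w5.png

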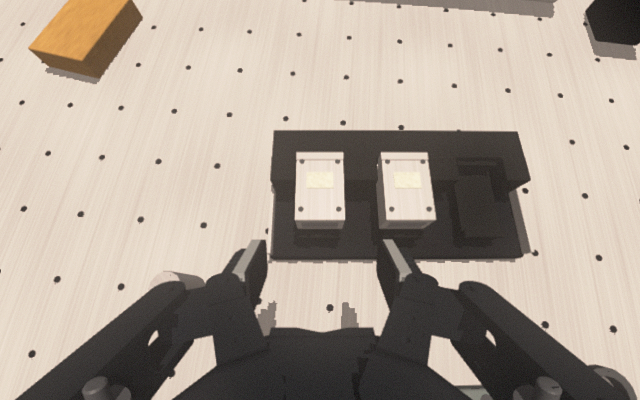

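>>> arm_command:
  targets:
    - [-0.0005,0.0003,0.0205,0,-0.001,0]
    - [-0.0005,0.0003,0.0205,0,-0.001,0]
    - [-0.0005,0.0003,0.0205,0,-0.001,0]
    - [-0.0005,0.0003,0.0205,0,-0.001,0]
    - [-0.0005,0.0003,0.0205,0,-0.001,0]
    - [0,0,0,0,0,0]
    - [0,0,0,0,0,0]

```text
clock: 8.95
eef_pos: [482.1, 254.9, 25.6]
tcp_rot: [-2.53, -0.0, 0.094]
contact_force: [0.5, -0.2, 1.7]
opening: 0.698
```

```bash
python3 -c "
from h import *
snap('wrist','w6'); st();b=tcp(C1,D(35),-15,0);print(b[0]);plan(*b,1)"
```

```text
t 9.0 p [482.6 254.4  26. ] rot [-2.53e+00 -1.00e-03  9.30e-02] q [ 0.11  0.59  2.05  0.98  0.76 -0.79] F [-0.   0.  -0.4] op 59.9
[482.8686861  253.21455437  25.43611116]
1 x [0.0001, 0.0013, -0.0003, -0.0006, 0.0005, 0.003]
```

View pics/w6.png

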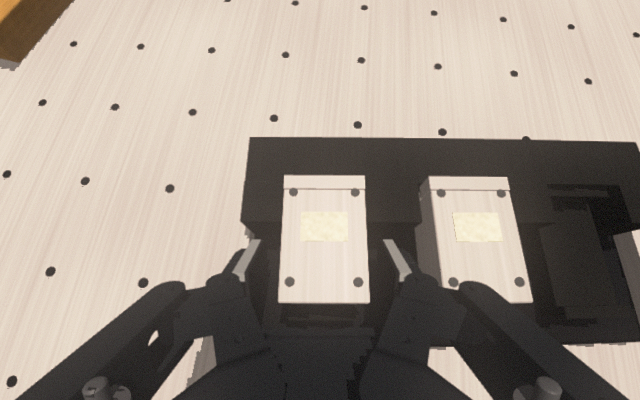

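>>> arm_command:
  targets:
    - [0.0003,0.001,0,0,0,0.002]
    - [0,0,0,0,0,0]
    - [0,0,0,0,0,0]
    - [0,0,0,0,0,0]
    - [0,0,0,0,0,0]
    - [0,0,0,0,0,0]
    - [0,0,0,0,0,0]
    - [0,0,0,0,0,0]
  fingers: 0.02
  squeeze: 50

```text
clock: 9.67
eef_pos: [483.4, 252.7, 25.3]
tcp_rot: [-2.529, -0.0, 0.088]
contact_force: [-0.9, -0.2, 6.3]
opening: 0.459
```

```bash
cat >>h.py <<'E'
def moved(c0,phi0,c1,phi1,yaw=YAW,n=None):
    """rigid transport: held cell from (c0,phi0) to (c1,phi1)"""
    p,Q=cur(); A=R.from_euler('z',yaw)*R.from_euler('x',phi0); B=R.from_euler('z',yaw)*R.from_euler('x',phi1)
    G=B*A.inv(); return (np.array(c1)+G.apply(p-np.array(c0)), G*Q)
def pivotc(c0,phi1,yaw=YAW,dz=0,dy=0,ly=30,lz=-15):
    A=R.from_euler('z',yaw); B=A*R.from_euler('x',phi1)
    return np.array(c0)+A.apply([0,ly+dy,lz])-B.apply([0,ly,lz])+[0,0,dz]
E
python3 -c "
from h import *
st()
c=pivotc(C1,D(-12)); print(c); a=moved(C1,0,c,D(-12)); plan(*a,5)
c2=pivotc(C1,D(-12),dy=-10); print(c2); b=moved(C1,0,c2,D(-12)); plan(*b,2,*a)
"
```

```text
t 9.67 p [483.4 252.7  25.3] rot [-2.529 -0.     0.088] q [ 0.11  0.59  2.05  0.98  0.77 -0.8 ] F [-0.9 -0.2  6.3] op 39.2
[482.16077612 261.05897195  46.90956474]
5 x [0.0, -0.0008, -0.0012, -0.0419, 0.0, -0.0]
[483.05956162 251.09944462  46.90956474]
2 x [0.0, 0.0046, -0.002, 0.0, 0.0, 0.0]
```

```bash
python3 -c "
from h import *
c=pivotc(C1,D(-11),lz=3); c[2]+=0.6; print(c); a=moved(C1,0,c,D(-11)); plan(*a,5)
c2=pivotc(C1,D(-11),lz=3,dy=-10); c2[2]+=1; print(c2); b=moved(C1,0,c2,D(-11)); plan(*b,3,*a)
"
```

```text
[482.50190924 257.27884348  47.37938831]
5 x [0.0, -0.0003, -0.0016, -0.0384, 0.0, -0.0]
[483.40069474 247.31931615  47.77938831]
3 x [0.0, 0.003, -0.0015, 0.0, 0.0, 0.0]
```

>>> arm_command:
  targets:
    - [0,-0.0003,-0.0016,-0.0384,0,0]
    - [0,-0.0003,-0.0016,-0.0384,0,0]
    - [0,-0.0003,-0.0016,-0.0384,0,0]
    - [0,-0.0003,-0.0016,-0.0384,0,0]
    - [0,-0.0003,-0.0016,-0.0384,0,0]
    - [0,0,0,0,0,0]
    - [0,0,0,0,0,0]

```text
clock: 10.25
eef_pos: [482.9, 250.3, 32.3]
tcp_rot: [-2.721, 0.0, 0.09]
contact_force: [0.0, 0.4, -1.7]
opening: 0.46
```

```bash
python3 -c "
from h import *
st(); snap('wrist','w7')
"
```

```text
t 10.25 p [482.9 250.3  32.3] rot [-2.721  0.     0.09 ] q [ 0.22  0.52  2.03  0.72  0.67 -0.46] F [ 0.   0.4 -1.7] op 39.3
```

View pics/w7.png

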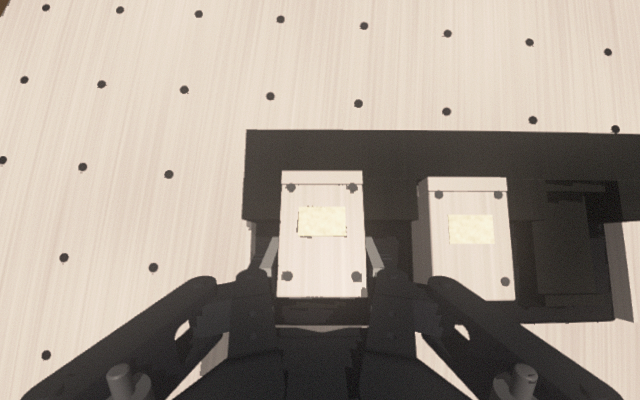

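>>> arm_command:
  targets:
    - [0,0.003,-0.0015,0,0,0]
    - [0,0.003,-0.0015,0,0,0]
    - [0,0.003,-0.0015,0,0,0]
    - [0,0.001,-0.0005,0,0,0]
    - [0,-0.004,-0.009,0,0,0]
    - [0,-0.008,-0.018,0,0,0]
    - [0,-0.012,-0.027,0,0,0]
    - [0,-0.012,-0.027,0,0,0]
    - [0,-0.008,-0.018,0,0,0]
    - [0,0,0,0,0,0]
    - [0,0,0,0,0,0]

```text
clock: 11.22
eef_pos: [484.1, 238.7, 141.2]
tcp_rot: [-2.722, -0.0, 0.089]
contact_force: [0.4, -0.5, -2.8]
opening: 0.464
```

```bash
python3 -c "
from h import *
st(); snap('wrist','w8')
"
```

```text
t 11.22 p [484.1 238.7 141.2] rot [-2.722 -0.     0.089] q [ 0.19  0.33  1.99  0.56  0.86 -0.27] F [ 0.4 -0.5 -2.8] op 39.7
```

View pics/w8.png

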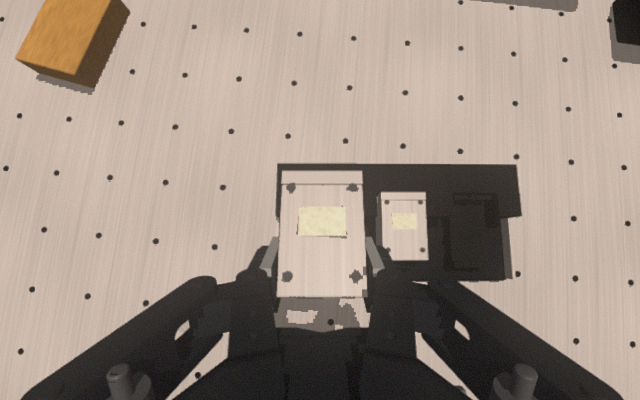

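```bash
cat >>h.py <<'E'
PL=np.array([532,17.5,12.]); PY=0.092
def pl(x,y,h): return PL+R.from_euler('z',PY).apply([x,y,h])
def held(ref,c1,phi1,yaw=YAW):
    p,rot,c0,phi0=ref; Q=R.from_euler('xyz',rot)
    A=R.from_euler('z',YAW)*R.from_euler('x',phi0); B=R.from_euler('z',yaw)*R.from_euler('x',phi1)
    G=B*A.inv(); return (np.array(c1)+G.apply(np.array(p)-np.array(c0)), G*Q)
REF1=([483.4,252.7,25.3],[-2.529,0,.088],C1,0)
E
python3 -c "
from h import *
a=held(REF1,pl(-50,20,110),D(-90)); print(a[0]); plan(*a)
"
```

```text
[482.26610019  17.2288519  126.66227327]
12 x [-0.0017, 0.0192, 0.0054, -0.1148, 0.0004, 0.0001]
```

>>> arm_command:
  targets:
    - [0,0.025,-0.014,0,0,0]
    - [0,0.025,-0.014,0,0,0]
    - [0,0.025,-0.014,0,0,0]
    - [0,0.025,-0.011,0,0,0]
    - [0,0.025,-0.011,0,0,0]
    - [0,0,0,0,0,0]

```text
clock: 11.77
eef_pos: [496.0, 95.5, 145.9]
tcp_rot: [-2.723, 0.004, 0.087]
contact_force: [0.8, 0.0, -1.9]
opening: 0.463
```

```bash
python3 -c "
from h import *
st();a=held(REF1,pl(-50,20,90),D(-90)); print(a[0]); plan(*a)
"
```

```text
t 11.77 p [496.   95.5 145.9] rot [-2.723  0.004  0.087] q [-0.09  0.33  1.97  0.5   0.98 -0.48] F [ 0.8  0.  -1.9] op 39.5
[482.26610019  17.2288519  106.66227327]
12 x [-0.0017, 0.006, 0.0049, -0.1147, 0.0006, -0.0001]
```

>>> arm_command:
  targets:
    - [-0.0017,0.006,0.0049,-0.1147,0.0006,0]
    - [-0.0017,0.006,0.0049,-0.1147,0.0006,0]
    - [-0.0017,0.006,0.0049,-0.1147,0.0006,0]
    - [-0.0017,0.006,0.0049,-0.1147,0.0006,0]
    - [-0.0017,0.006,0.0049,-0.1147,0.0006,0]
    - [-0.0017,0.006,0.0049,-0.1147,0.0006,0]
    - [-0.0017,0.006,0.0049,-0.1147,0.0006,0]
    - [-0.0017,0.006,0.0049,-0.1147,0.0006,0]
    - [-0.0017,0.006,0.0049,-0.1147,0.0006,0]
    - [-0.0017,0.006,0.0049,-0.1147,0.0006,0]
    - [-0.0017,0.006,0.0049,-0.1147,0.0006,0]
    - [-0.0017,0.006,0.0049,-0.1147,0.0006,0]
    - [0,0,0,0,0,0]
    - [0,0,0,0,0,0]

```text
clock: 12.93
eef_pos: [481.3, 21.7, 106.0]
tcp_rot: [2.186, 0.001, 0.093]
contact_force: [0.7, 0.6, -2.1]
opening: 0.461
```

```bash
python3 -c "
from h import *
st(); snap('side','s2');snap('scene','c2');a=held(REF1,pl(-50,20,90),D(-90)); print(a[0]); plan(*a)
cv2.imwrite('pics/s2z.png',cv2.resize(load('s2')['image'][95:345,180:460],None,fx=2.35,fy=2.35,interpolation=3))
cv2.imwrite('pics/c2z.png',cv2.resize(load('c2')['image'][150:330,220:500],None,fx=2.8,fy=2.8,interpolation=3))
"
```

```text
t 12.93 p [481.3  21.7 106. ] rot [2.186e+00 1.000e-03 9.300e-02] q [ 0.58  0.63  1.96 -0.85  1.28  1.06] F [ 0.7  0.6 -2.1] op 39.4
[482.26610019  17.2288519  106.66227327]
1 x [-0.0005, 0.0013, 0.0041, -0.0051, -0.0014, -0.0004]
```

View pics/s2z.png

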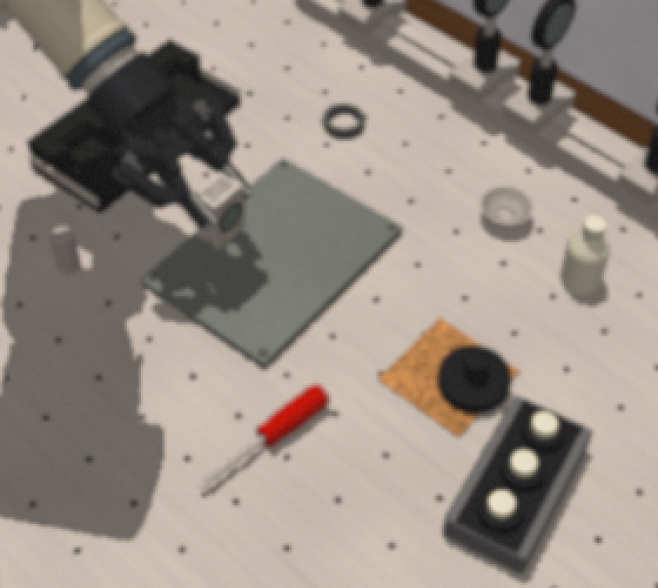

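View pics/c2z.png

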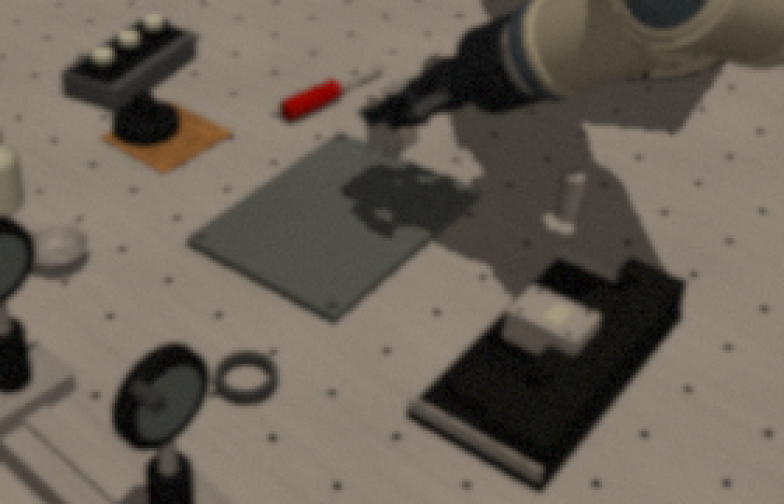

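```bash
python3 -c "
from h import *
a=held(REF1,pl(-50,20,34),D(-90)); print(a[0]); plan(*a,5)
b=held(REF1,pl(-50,20,30),D(-90)); plan(*b,2,*a)
"
```

```text
[482.26610019  17.2288519   50.66227327]
5 x [-0.0001, -0.0089, 0.0073, -0.001, -0.0003, -0.0001]
2 x [-0.0, -0.0016, 0.0011, 0.0, 0.0, 0.0]
```

>>> arm_command:
  targets:
    - [-0.0001,-0.0089,0.0073,-0.001,0,0]
    - [-0.0001,-0.0089,0.0073,-0.001,0,0]
    - [-0.0001,-0.0089,0.0073,-0.001,0,0]
    - [-0.0001,-0.0089,0.0073,-0.001,0,0]
    - [-0.0001,-0.0089,0.0073,-0.001,0,0]
    - [0,0,0,0,0,0]
    - [0,0,0,0,0,0]

```text
clock: 13.62
eef_pos: [482.4, 16.6, 50.2]
tcp_rot: [2.179, -0.002, 0.091]
contact_force: [-1.1, -0.2, -1.8]
opening: 0.459
```

>>> arm_command:
  targets:
    - [0,-0.0008,0.0006,0,0,0]
    - [0,-0.0008,0.0006,0,0,0]
    - [0,0,0,0,0,0]

```text
clock: 13.87
eef_pos: [483.0, 17.1, 49.2]
tcp_rot: [2.18, -0.005, 0.091]
contact_force: [0.1, 0.2, -1.3]
opening: 0.459
```

```bash
python3 -c "
from h import *
st(); snap('side','s3');snap('scene','c3')
b=held(REF1,pl(-50,20,30),D(-90)); print(b[0])
cv2.imwrite('pics/s3z.png',cv2.resize(load('s3')['image'][125:245,210:370],None,fx=4.5,fy=4.5,interpolation=3))
cv2.imwrite('pics/c3z.png',cv2.resize(load('c3')['image'][150:270,280:440],None,fx=4.5,fy=4.5,interpolation=3))
"
```

```text
t 13.87 p [483.   17.1  49.2] rot [ 2.18  -0.005  0.091] q [ 0.57  0.73  1.95 -0.89  1.21  1.15] F [ 0.1  0.2 -1.3] op 39.2
[482.26610019  17.2288519   46.66227327]
```

View pics/s3z.png

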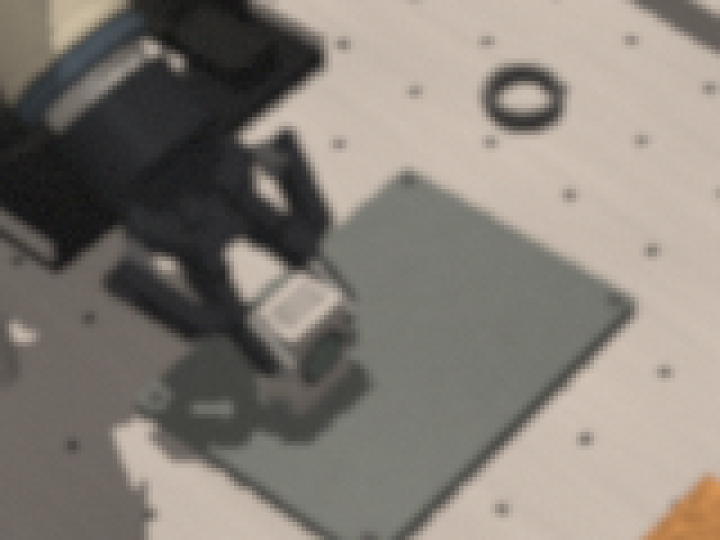

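View pics/c3z.png

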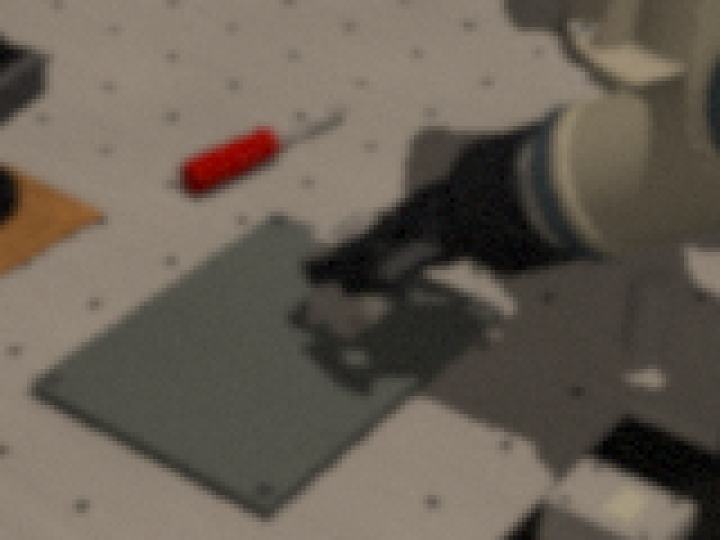

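>>> arm_command:
  targets:
    - [0,-0.0008,0.0006,0,0,0]
    - [0,-0.0008,0.0006,0,0,0]
    - [0,0,0,0,0,0]

```text
clock: 14.22
eef_pos: [483.0, 16.9, 47.3]
tcp_rot: [2.18, -0.005, 0.091]
contact_force: [1.4, -0.3, 0.2]
opening: 0.463
```

>>> arm_command:
  targets:
    - [0,-0.0008,0.0006,0,0,0]
    - [0,0,0,0,0,0]

```text
clock: 14.38
eef_pos: [483.1, 16.8, 47.2]
tcp_rot: [2.178, -0.005, 0.091]
contact_force: [-2.3, 4.2, 10.2]
opening: 0.459
```

>>> arm_command:
  targets:
    - [0,0.0004,-0.0003,0,0,0]
    - [0,0,0,0,0,0]
    - [0,0,0,0,0,0]
    - [0,0,0,0,0,0]
    - [0,0,0,0,0,0]
  fingers: 0.06

```text
clock: 14.8
eef_pos: [482.8, 16.7, 46.4]
tcp_rot: [2.18, -0.004, 0.091]
contact_force: [-0.1, 0.1, 0.1]
opening: 0.709
```

>>> arm_command:
  targets:
    - [0,0,-0.015,0,0,0]
    - [0,0,-0.03,0,0,0]
    - [0,0,-0.035,0,0,0]
    - [0,0,-0.035,0,0,0]
    - [0,0,0,0,0,0]
    - [0,0,0,0,0,0]

```text
clock: 15.3
eef_pos: [474.6, 113.1, 113.4]
tcp_rot: [2.182, -0.007, 0.093]
contact_force: [0.3, -0.6, -0.0]
opening: 0.702
```

```bash
python3 -c "
from h import *
st(); snap('wrist','w9')
"
```

```text
t 15.3 p [474.6 113.1 113.4] rot [ 2.182 -0.007  0.093] q [ 0.72  0.66  1.85 -0.74  1.39  1.07] F [ 0.3 -0.6 -0. ] op 59.9
```

View pics/w9.png

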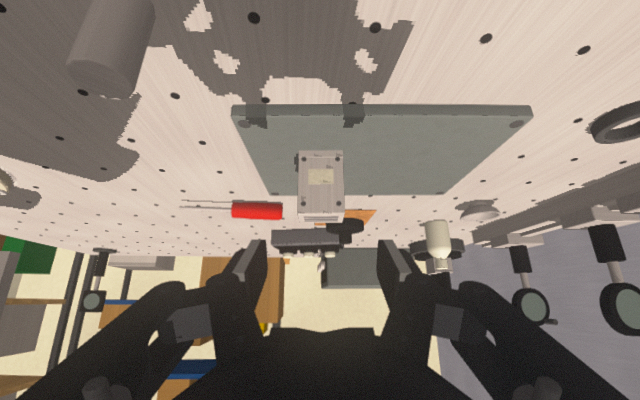

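```bash
python3 -c "
from h import *
S1=pl(-50,20,30); print(S1)
a=(np.array([483,40,210.]),toolR(YAW,0)); plan(*a)
b=tcp(S1,D(55),-5,-10,phi=D(-90),back=100); print(b[0]); plan(*b,None,*a)
"
```

```text
[480.37404532  32.821906    42.        ]
9 x [0.0003, 0.0129, -0.0054, 0.1067, -0.0006, -0.0]
[487.2363908  -43.22039542  93.45969134]
9 x [-0.0004, 0.0143, 0.0083, 0.1067, 0.0, -0.0]
```

>>> arm_command:
  targets:
    - [0.0003,0.0129,-0.0054,0.1067,-0.0006,0]
    - [0.0003,0.0129,-0.0054,0.1067,-0.0006,0]
    - [0.0003,0.0129,-0.0054,0.1067,-0.0006,0]
    - [0.0003,0.0129,-0.0054,0.1067,-0.0006,0]
    - [0.0003,0.0129,-0.0054,0.1067,-0.0006,0]
    - [0.0003,0.0129,-0.0054,0.1067,-0.0006,0]
    - [0.0003,0.0129,-0.0054,0.1067,-0.0006,0]
    - [0.0003,0.0129,-0.0054,0.1067,-0.0006,0]
    - [0.0003,0.0129,-0.0054,0.1067,-0.0006,0]
    - [0,0,0,0,0,0]
    - [0,0,0,0,0,0]

```text
clock: 16.27
eef_pos: [482.2, 35.8, 209.1]
tcp_rot: [3.14, 0.001, 0.082]
contact_force: [-0.0, -0.3, -0.2]
opening: 0.703
```

```bash
python3 -c "
from h import *
st(); snap('wrist','w10')
S1=pl(-50,20,30)
b=tcp(S1,D(55),-5,-10,phi=D(-90),back=100); print(b[0]); plan(*b)
"
```

```text
t 16.27 p [482.2  35.8 209.1] rot [3.14e+00 1.00e-03 8.20e-02] q [ 0.07  0.16  1.95 -0.    1.04 -0.01] F [-0.  -0.3 -0.2] op 60.0
[487.2363908  -43.22039542  93.45969134]
9 x [-0.0002, 0.014, 0.0083, 0.1069, -0.0, -0.0007]
```

View pics/w10.png

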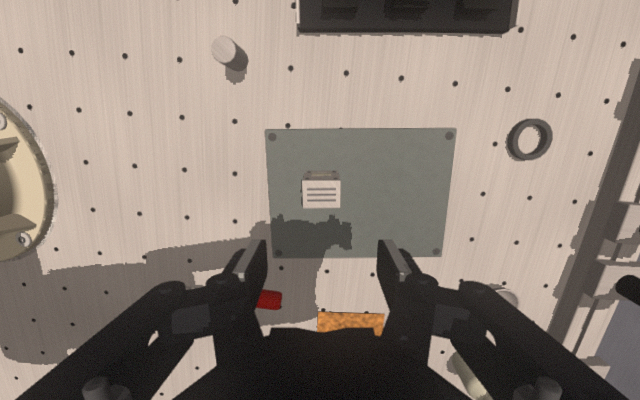

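```bash
python3 -c "
from h import *
f=load('w10')
for u in [(303,180),(340,180),(341,208),(302,208)]: print(onz(f,*u,72).round(1)[:2])
print(pl(-50,20,60))
"
```

```text
[462.1  45.9]
[499.7  49. ]
[503.8  19.3]
[462.9  15.9]
[480.37404532  32.821906    72.        ]
```

>>> arm_command:
  targets:
    - [-0.0002,0.014,0.0083,0.1069,0,-0.0007]
    - [-0.0002,0.014,0.0083,0.1069,0,-0.0007]
    - [-0.0002,0.014,0.0083,0.1069,0,-0.0007]
    - [-0.0002,0.014,0.0083,0.1069,0,-0.0007]
    - [-0.0002,0.014,0.0083,0.1069,0,-0.0007]
    - [-0.0002,0.014,0.0083,0.1069,0,-0.0007]
    - [-0.0002,0.014,0.0083,0.1069,0,-0.0007]
    - [-0.0002,0.014,0.0083,0.1069,0,-0.0007]
    - [-0.0002,0.014,0.0083,0.1069,0,-0.0007]
    - [0,0,0,0,0,0]
    - [0,0,0,0,0,0]

```text
clock: 17.23
eef_pos: [486.3, -39.8, 90.6]
tcp_rot: [-2.178, 0.007, 0.096]
contact_force: [-0.1, 0.9, 0.8]
opening: 0.701
```

```bash
python3 -c "
from h import *
st(); snap('wrist','w11')
S1=pl(-50,20,30)
b=tcp(S1,D(55),-5,-10,phi=D(-90)); print(b[0]); plan(*b)
"
```

```text
t 17.23 p [486.3 -39.8  90.6] rot [-2.178  0.007  0.096] q [-0.56  0.71  1.82  0.72  1.39 -1.08] F [-0.1  0.9  0.8] op 59.9
[479.87397107  38.3632763   36.10204771]
3 x [-0.0, 0.0005, 0.0323, -0.0003, 0.0021, 0.0005]
```

View pics/w11.png

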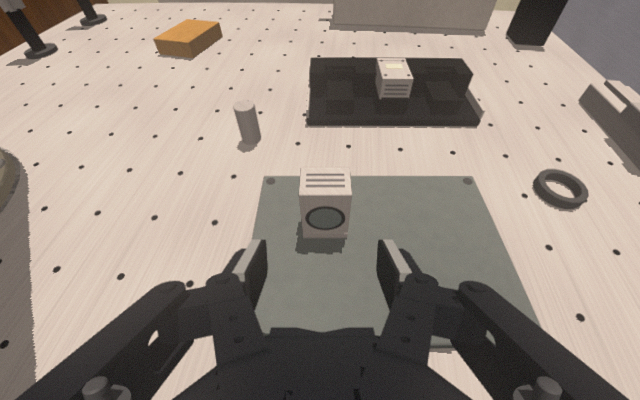

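>>> arm_command:
  targets:
    - [0.0003,0.0003,0.0194,0,0.001,0]
    - [0.0003,0.0003,0.0194,0,0.001,0]
    - [0.0003,0.0003,0.0194,0,0,0]
    - [0.0003,0.0003,0.0194,0,0,0]
    - [0.0003,0.0003,0.0194,0,0,0]
    - [0,0,0,0,0,0]
    - [0,0,0,0,0,0]

```text
clock: 17.87
eef_pos: [483.1, 38.3, 39.4]
tcp_rot: [-2.184, -0.006, 0.096]
contact_force: [0.8, -0.7, 0.9]
opening: 0.706
```

```bash
python3 -c "
from h import *
st(); snap('wrist','w12')
"
```

```text
t 17.87 p [483.1  38.3  39.4] rot [-2.184 -0.006  0.096] q [-0.44  0.76  1.91  0.84  1.24 -1.16] F [ 0.8 -0.7  0.9] op 60.3
```

View pics/w12.png

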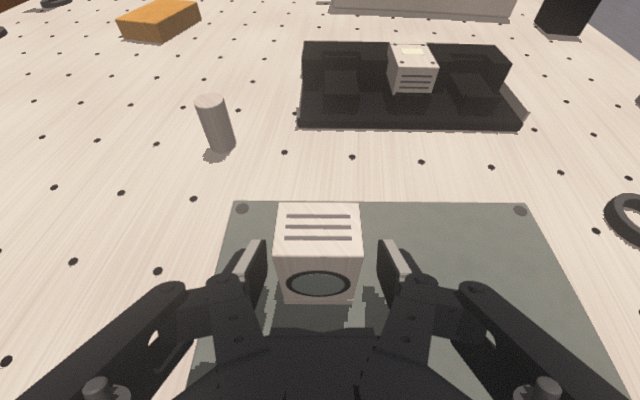

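>>> arm_command:
  targets:
    - [-0.001,0,0,0,0.005,-0.004]
    - [0,0,0,0,0,0]
    - [0,0,0,0,0,0]
    - [0,0,0,0,0,0]
    - [0,0,0,0,0,0]
    - [0,0,0,0,0,0]
    - [0,0,0,0,0,0]
    - [0,0,0,0,0,0]
  fingers: 0.02

```text
clock: 18.58
eef_pos: [482.5, 36.2, 38.7]
tcp_rot: [-2.18, -0.011, 0.09]
contact_force: [0.5, -1.7, 7.4]
opening: 0.458
```

```bash
cat >>h.py <<'E'
def ref_now(c,phi):
    s=r.sense(); return (list(s['eef_pos']),list(s['tcp_rot']),list(c),phi)
E
python3 -c "
from h import *
import json
st()
c=[482,32.7,42]; ref=ref_now(c,D(-90)); json.dump(ref,open('ref2.json','w'))
a=held(ref,[482.5,25,110],D(-90)); plan(*a)
b=held(ref,pl(-50,0,70),D(-180)); print(b[0]); plan(*b,None,*a)
"
```

```text
t 18.58 p [482.5  36.2  38.7] rot [-2.18  -0.011  0.09 ] q [-0.45  0.77  1.91  0.84  1.24 -1.17] F [ 0.5 -1.7  7.4] op 39.1
2 x [0.0003, -0.0257, -0.0226, 0.0, 0.0, 0.0]
[483.32474626   9.64593681  78.60880125]
14 x [-0.0001, 0.002, 0.0018, -0.1122, -0.001, -0.0008]
```

>>> arm_command:
  targets:
    - [0,-0.013,-0.011,0,0,0]
    - [0,-0.026,-0.022,0,0,0]
    - [0,-0.013,-0.011,0,0,0]
    - [-0.0001,0.002,0.0018,-0.1122,-0.001,-0.0008]
    - [-0.0001,0.002,0.0018,-0.1122,-0.001,-0.0008]
    - [-0.0001,0.002,0.0018,-0.1122,-0.001,-0.0008]
    - [-0.0001,0.002,0.0018,-0.1122,-0.001,-0.0008]
    - [-0.0001,0.002,0.0018,-0.1122,-0.001,-0.0008]
    - [-0.0001,0.002,0.0018,-0.1122,-0.001,-0.0008]
    - [-0.0001,0.002,0.0018,-0.1122,-0.001,-0.0008]
    - [-0.0001,0.002,0.0018,-0.1122,-0.001,-0.0008]
    - [-0.0001,0.002,0.0018,-0.1122,-0.001,-0.0008]
    - [-0.0001,0.002,0.0018,-0.1122,-0.001,-0.0008]
    - [-0.0001,0.002,0.0018,-0.1122,-0.001,-0.0008]
    - [-0.0001,0.002,0.0018,-0.1122,-0.001,-0.0008]
    - [-0.0001,0.002,0.0018,-0.1122,-0.001,-0.0008]
    - [-0.0001,0.002,0.0018,-0.1122,-0.001,-0.0008]
    - [0,0,0,0,0,0]
    - [0,0,0,0,0,0]

```text
clock: 20.17
eef_pos: [481.5, 12.4, 76.2]
tcp_rot: [2.554, 0.005, 0.105]
contact_force: [-0.0, -0.3, -2.1]
opening: 0.46
```

```bash
python3 -c "
from h import *
import json
st(); ref=json.load(open('ref2.json'))
b=held(ref,pl(-50,0,19),D(-180)); print(b[0],b[1].as_euler('xyz')); plan(*b,5)
snap('side','s4');snap('wrist','w13')
cv2.imwrite('pics/s4z.png',cv2.resize(load('s4')['image'][125:245,210:370],None,fx=4.5,fy=4.5,interpolation=3))
"
```

```text
t 20.17 p [481.5  12.4  76.2] rot [2.554 0.005 0.105] q [ 0.41  0.48  2.04 -0.7   0.96  0.81] F [-0.  -0.3 -2.1] op 39.2
[483.32474626   9.64593681  27.60880125] [ 2.53265437e+00 -4.62408750e-04  1.01194664e-01]
5 x [0.0003, -0.005, 0.0084, -0.0042, 0.0005, 0.0012]
```

View pics/s4z.png

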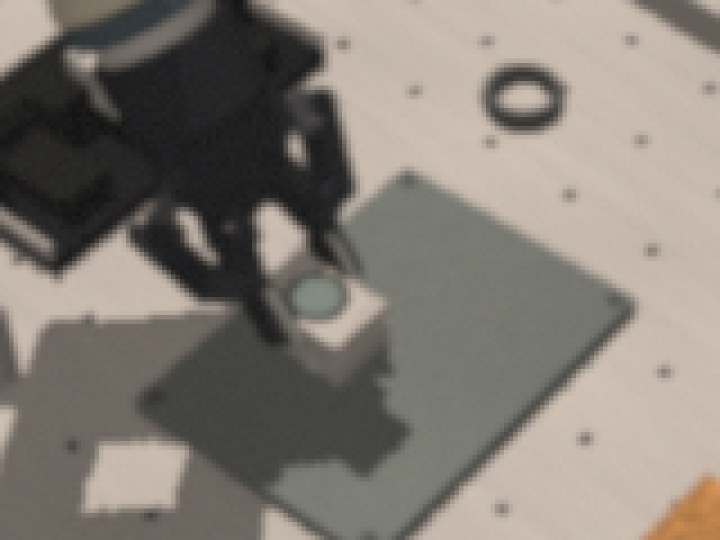

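View pics/w13.png

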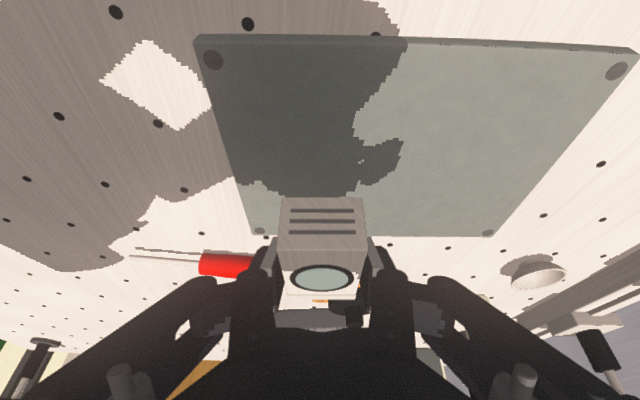

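>>> arm_command:
  targets:
    - [0.0003,-0.005,0.0084,-0.0042,0.0005,0.0012]
    - [0.0003,-0.005,0.0084,-0.0042,0.0005,0.0012]
    - [0.0003,-0.005,0.0084,-0.0042,0.0005,0.0012]
    - [0.0003,-0.005,0.0084,-0.0042,0.0005,0.0012]
    - [0.0003,-0.005,0.0084,-0.0042,0.0005,0.0012]
    - [0,0,0,0,0,0]
    - [0,0,0,0,0,0]

```text
clock: 20.85
eef_pos: [483.0, 8.3, 27.2]
tcp_rot: [2.53, -0.0, 0.099]
contact_force: [-0.3, 0.3, -2.1]
opening: 0.456
```

>>> arm_command:
  targets:
    - [0,-0.0006,0.0008,0,0,0]
    - [0,-0.0006,0.0008,0,0,0]
    - [0,0,0,0,0,0]

```text
clock: 21.1
eef_pos: [483.8, 8.8, 26.2]
tcp_rot: [2.531, -0.003, 0.099]
contact_force: [0.1, -0.3, -1.9]
opening: 0.46
```

>>> arm_command:
  targets:
    - [0,-0.0006,0.0008,0,0,0]
    - [0,0,0,0,0,0]

```text
clock: 21.27
eef_pos: [483.7, 8.8, 25.2]
tcp_rot: [2.531, -0.003, 0.099]
contact_force: [0.1, 0.8, -2.3]
opening: 0.456
```

>>> arm_command:
  targets:
    - [0,-0.0006,0.0008,0,0,0]
    - [0,-0.0003,0.0004,0,0,0]
    - [0,0,0,0,0,0]

```text
clock: 21.52
eef_pos: [483.7, 8.9, 23.9]
tcp_rot: [2.53, -0.003, 0.099]
contact_force: [-0.8, 2.5, 3.9]
opening: 0.457
```

>>> arm_command:
  targets:
    - [0,0,0,0,0,0]
    - [0,0,0,0,0,0]
    - [0,0,0,0,0,0]
    - [0,0,0,0,0,0]
    - [0,0,0,0,0,0]
  fingers: 0.06

```text
clock: 21.93
eef_pos: [483.5, 8.7, 23.5]
tcp_rot: [2.531, -0.002, 0.099]
contact_force: [-0.2, 0.2, 0.3]
opening: 0.702
```

>>> arm_command:
  targets:
    - [0,0,-0.015,0,0,0]
    - [0,0,-0.03,0,0,0]
    - [0,0,-0.035,0,0,0]
    - [0,0,-0.035,0,0,0]
    - [0,0,0,0,0,0]
    - [0,0,0,0,0,0]

```text
clock: 22.43
eef_pos: [477.9, 75.7, 118.9]
tcp_rot: [2.532, -0.006, 0.1]
contact_force: [-0.4, -0.6, -0.7]
opening: 0.706
```

```bash
python3 -c "
from h import *
st(); snap('wrist','w14')
plan([560,215,200],toolR(YAW,0))
a=tcp(C2,D(35),-15,0,back=100);plan(*a)
"
```

```text
t 22.43 p [477.9  75.7 118.9] rot [ 2.532 -0.006  0.1  ] q [ 0.53  0.44  1.97 -0.63  1.1   0.83] F [-0.4 -0.6 -0.7] op 60.3
6 x [0.0161, -0.0161, -0.0208, 0.1018, -0.001, 0.0014]
11 x [0.0086, -0.0116, 0.0004, 0.111, -0.0003, 0.0009]
```

View pics/w14.png

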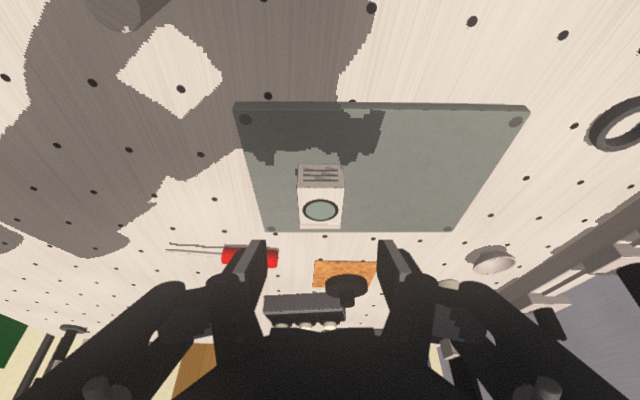

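>>> arm_command:
  targets:
    - [0.0161,-0.0161,-0.0208,0.1018,-0.001,0.0014]
    - [0.0161,-0.0161,-0.0208,0.1018,-0.001,0.0014]
    - [0.0161,-0.0161,-0.0208,0.1018,-0.001,0.0014]
    - [0.0161,-0.0161,-0.0208,0.1018,-0.001,0.0014]
    - [0.0161,-0.0161,-0.0208,0.1018,-0.001,0.0014]
    - [0.0161,-0.0161,-0.0208,0.1018,-0.001,0.0014]
    - [0,0,0,0,0,0]
    - [0,0,0,0,0,0]

```text
clock: 23.15
eef_pos: [560.9, 213.1, 199.1]
tcp_rot: [3.14, 0.001, 0.086]
contact_force: [-0.4, -0.9, -1.0]
opening: 0.7
```

```bash
python3 -c "
from h import *
st()
a=tcp(C2,D(35),-15,0,back=100);print(a[0]);plan(*a)
"
```

```text
t 23.15 p [560.9 213.1 199.1] rot [3.14e+00 1.00e-03 8.60e-02] q [ 0.36  0.35  1.72 -0.    1.08  0.28] F [-0.4 -0.9 -1. ] op 59.8
[559.92390789 202.48905244 107.35131559]
6 x [-0.0003, 0.0056, 0.0146, 0.1021, 0.0, -0.0007]
```

>>> arm_command:
  targets:
    - [-0.0003,0.0056,0.0146,0.1021,0,-0.0007]
    - [-0.0003,0.0056,0.0146,0.1021,0,-0.0007]
    - [-0.0003,0.0056,0.0146,0.1021,0,-0.0007]
    - [-0.0003,0.0056,0.0146,0.1021,0,-0.0007]
    - [-0.0003,0.0056,0.0146,0.1021,0,-0.0007]
    - [-0.0003,0.0056,0.0146,0.1021,0,-0.0007]
    - [0,0,0,0,0,0]
    - [0,0,0,0,0,0]

```text
clock: 23.82
eef_pos: [556.3, 203.0, 104.5]
tcp_rot: [-2.532, 0.009, 0.091]
contact_force: [0.3, 0.3, -0.7]
opening: 0.703
```

```bash
python3 -c "
from h import *
st()
a=tcp(C2,D(35),-15,0);print(a[0]);plan(*a,5)
"
```

```text
t 23.82 p [556.3 203.  104.5] rot [-2.532  0.009  0.091] q [ 0.01  0.52  1.87  0.76  0.97 -0.59] F [ 0.3  0.3 -0.7] op 60.0
[554.7686861  259.61455437  25.43611116]
5 x [0.0008, -0.0002, 0.0194, 0.0003, 0.0016, -0.0009]
```

>>> arm_command:
  targets:
    - [0.0008,-0.0002,0.0194,0,0.0016,-0.001]
    - [0.0008,-0.0002,0.0194,0,0.0016,-0.001]
    - [0.0008,-0.0002,0.0194,0,0.0016,-0.001]
    - [0.0008,-0.0002,0.0194,0,0.0016,-0.001]
    - [0.0008,-0.0002,0.0194,0,0.0016,-0.001]
    - [0,0,0,0,0,0]
    - [0,0,0,0,0,0]

```text
clock: 24.4
eef_pos: [557.3, 262.5, 29.6]
tcp_rot: [-2.531, -0.008, 0.096]
contact_force: [0.4, -0.2, -0.2]
opening: 0.702
```

```bash
python3 -c "
from h import *
st(); snap('wrist','w15')
a=tcp(C2,D(35),-15,0);print(a[0]);plan(*a,1)
"
```

```text
t 24.4 p [557.3 262.5  29.6] rot [-2.531 -0.008  0.096] q [ 0.11  0.64  1.88  0.9   0.82 -0.68] F [ 0.4 -0.2 -0.2] op 60.0
[554.7686861  259.61455437  25.43611116]
1 x [-0.0036, 0.0044, 0.0027, -0.0002, -0.0052, 0.0095]
```

View pics/w15.png

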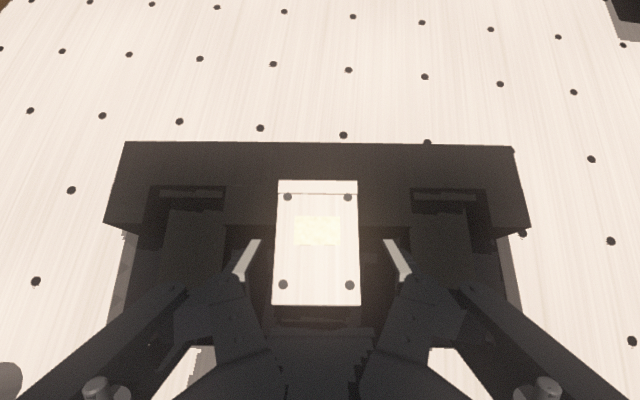

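>>> arm_command:
  targets:
    - [-0.0028,0.0044,0.0027,0,0.005,0.003]
    - [0,0,0,0,0,0]
    - [0,0,0,0,0,0]

```text
clock: 24.7
eef_pos: [555.9, 258.5, 25.0]
tcp_rot: [-2.529, -0.012, 0.087]
contact_force: [-0.3, -0.4, -0.1]
opening: 0.703
```

```bash
python3 -c "
from h import *
st()
a=tcp(C2,D(35),-15,0);print(a[0]);plan(*a,1)
"
```

```text
t 24.7 p [555.9 258.5  25. ] rot [-2.529 -0.012  0.087] q [ 0.11  0.65  1.9   0.91  0.81 -0.7 ] F [-0.3 -0.4 -0.1] op 60.0
[554.7686861  259.61455437  25.43611116]
1 x [-0.001, -0.0013, 0.0004, -0.0013, -0.012, 0.0044]
```

>>> arm_command:
  targets:
    - [-0.001,-0.001,0,0,-0.012,0.004]
    - [0,0,0,0,0,0]

```text
clock: 24.87
eef_pos: [555.3, 259.5, 25.6]
tcp_rot: [-2.529, 0.0, 0.091]
contact_force: [0.3, -0.5, -0.8]
opening: 0.702
```

>>> arm_command:
  targets:
    - [0,0,0,0,0,0]
    - [0,0,0,0,0,0]
    - [0,0,0,0,0,0]
    - [0,0,0,0,0,0]
    - [0,0,0,0,0,0]
    - [0,0,0,0,0,0]
    - [0,0,0,0,0,0]
  fingers: 0.02

```text
clock: 25.45
eef_pos: [555.2, 259.6, 25.4]
tcp_rot: [-2.529, -0.001, 0.091]
contact_force: [-0.7, -4.3, 5.9]
opening: 0.465
```

```bash
python3 -c "
from h import *
import json
st()
ref=ref_now(C2,0); json.dump(ref,open('ref3.json','w'))
c=pivotc(C2,D(-11),lz=3); c[2]+=0.6; a=held(ref,c,D(-11)); plan(*a,5)
c2=pivotc(C2,D(-11),lz=3,dy=-11); c2[2]+=1; b=held(ref,c2,D(-11)); plan(*b,4,*a)
"
```

```text
t 25.45 p [555.2 259.6  25.4] rot [-2.529e+00 -1.000e-03  9.100e-02] q [ 0.11  0.65  1.89  0.9   0.82 -0.69] F [-0.7 -4.3  5.9] op 39.7
5 x [0.0, -0.0003, -0.0016, -0.0384, -0.0, -0.0]
4 x [-0.0, 0.0025, -0.0012, 0.0, 0.0, 0.0]
```

>>> arm_command:
  targets:
    - [0,-0.0003,-0.0016,-0.0384,0,0]
    - [0,-0.0003,-0.0016,-0.0384,0,0]
    - [0,-0.0003,-0.0016,-0.0384,0,0]
    - [0,-0.0003,-0.0016,-0.0384,0,0]
    - [0,-0.0003,-0.0016,-0.0384,0,0]
    - [0,0,0,0,0,0]
    - [0,0,0,0,0,0]

```text
clock: 26.03
eef_pos: [554.6, 257.6, 32.6]
tcp_rot: [-2.72, 0.0, 0.093]
contact_force: [0.4, 0.3, -1.9]
opening: 0.462
```

>>> arm_command:
  targets:
    - [0,0.0025,-0.0012,0,0,0]
    - [0,0.0025,-0.0012,0,0,0]
    - [0,0.0025,-0.0012,0,0,0]
    - [0,0.0025,-0.0012,0,0,0]
    - [0,0,0,0,0,0]

```text
clock: 26.45
eef_pos: [556.2, 245.0, 32.8]
tcp_rot: [-2.721, 0.0, 0.09]
contact_force: [-0.5, -0.0, -1.8]
opening: 0.46
```

>>> arm_command:
  targets:
    - [0,-0.004,-0.009,0,0,0]
    - [0,-0.008,-0.018,0,0,0]
    - [0,-0.012,-0.027,0,0,0]
    - [0,-0.012,-0.027,0,0,0]
    - [0,-0.008,-0.018,0,0,0]
    - [0,0.025,-0.014,0,0,0]
    - [0,0.025,-0.014,0,0,0]
    - [0,0.025,-0.014,0,0,0]
    - [0,0.025,-0.011,0,0,0]
    - [0,0.025,-0.011,0,0,0]
    - [0,0,0,0,0,0]
    - [0,0,0,0,0,0]

```text
clock: 27.45
eef_pos: [569.3, 104.8, 149.4]
tcp_rot: [-2.721, -0.0, 0.088]
contact_force: [0.8, 0.8, -1.2]
opening: 0.463
```

```bash
python3 -c "
from h import *
import json
st(); snap('wrist','w16')
ref=json.load(open('ref3.json'))
a=held(ref,pl(45,20,90),D(-90)); print(a[0]); plan(*a)
"
```

```text
t 27.45 p [569.3 104.8 149.4] rot [-2.721 -0.     0.088] q [-0.06  0.42  1.82  0.49  1.03 -0.43] F [ 0.8  0.8 -1.2] op 39.6
[576.81876748  26.00604836 106.12169579]
12 x [0.0001, 0.0063, 0.0053, -0.1149, -0.0001, -0.0001]
```

View pics/w16.png

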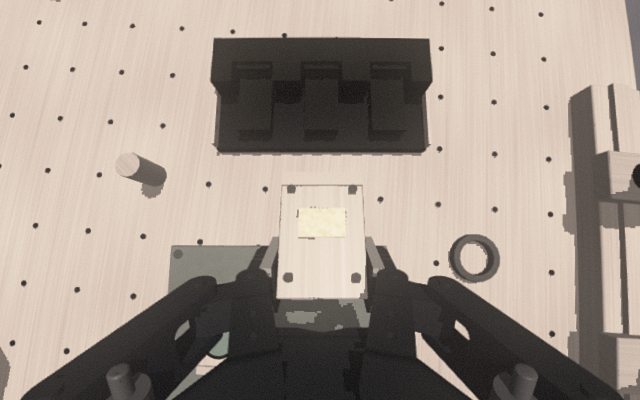

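>>> arm_command:
  targets:
    - [0.0001,0.0063,0.0053,-0.1149,0,0]
    - [0.0001,0.0063,0.0053,-0.1149,0,0]
    - [0.0001,0.0063,0.0053,-0.1149,0,0]
    - [0.0001,0.0063,0.0053,-0.1149,0,0]
    - [0.0001,0.0063,0.0053,-0.1149,0,0]
    - [0.0001,0.0063,0.0053,-0.1149,0,0]
    - [0.0001,0.0063,0.0053,-0.1149,0,0]
    - [0.0001,0.0063,0.0053,-0.1149,0,0]
    - [0.0001,0.0063,0.0053,-0.1149,0,0]
    - [0.0001,0.0063,0.0053,-0.1149,0,0]
    - [0.0001,0.0063,0.0053,-0.1149,0,0]
    - [0.0001,0.0063,0.0053,-0.1149,0,0]
    - [0,0,0,0,0,0]
    - [0,0,0,0,0,0]

```text
clock: 28.67
eef_pos: [576.6, 27.7, 104.4]
tcp_rot: [2.186, 0.003, 0.093]
contact_force: [-0.6, -0.5, -1.7]
opening: 0.459
```

```bash
python3 -c "
from h import *
import json
st()
ref=json.load(open('ref3.json'))
a=held(ref,pl(45,20,32.5),D(-90)); print(a[0]); plan(*a,6)
"
```

```text
t 28.67 p [576.6  27.7 104.4] rot [2.186 0.003 0.093] q [ 0.51  0.71  1.76 -0.88  1.32  0.94] F [-0.6 -0.5 -1.7] op 39.2
[576.81876748  26.00604836  48.62169579]
6 x [0.0, -0.0074, 0.0056, -0.0004, -0.0002, 0.0005]
```

>>> arm_command:
  targets:
    - [0,-0.0074,0.0056,-0.001,0,0]
    - [0,-0.0074,0.0056,-0.001,0,0]
    - [0,-0.0074,0.0056,-0.001,0,0]
    - [0,-0.0074,0.0056,-0.001,0,0]
    - [0,-0.0074,0.0056,-0.001,0,0]
    - [0,-0.0074,0.0056,0,0,0]
    - [0,0,0,0,0,0]
    - [0,0,0,0,0,0]

```text
clock: 29.33
eef_pos: [577.2, 23.5, 49.7]
tcp_rot: [2.178, 0.001, 0.091]
contact_force: [-0.1, -0.8, -1.5]
opening: 0.463
```

>>> arm_command:
  targets:
    - [0,-0.0008,0.0006,0,0,0]
    - [0,-0.0004,0.0003,0,0,0]
    - [0,0,0,0,0,0]

```text
clock: 29.58
eef_pos: [577.8, 23.9, 49.1]
tcp_rot: [2.179, -0.0, 0.091]
contact_force: [0.4, 0.6, -1.6]
opening: 0.459
```

>>> arm_command:
  targets:
    - [0,-0.0006,0.0004,0,0,0]
    - [0,0,0,0,0,0]

```text
clock: 29.75
eef_pos: [577.7, 23.9, 48.3]
tcp_rot: [2.178, -0.0, 0.091]
contact_force: [0.0, -0.1, -1.7]
opening: 0.458
```

>>> arm_command:
  targets:
    - [0,-0.0008,0.0006,0,0,0]
    - [0,0,0,0,0,0]

```text
clock: 29.92
eef_pos: [577.6, 23.8, 47.1]
tcp_rot: [2.178, -0.0, 0.091]
contact_force: [0.9, -0.2, -1.3]
opening: 0.458
```

>>> arm_command:
  targets:
    - [0,-0.0008,0.0006,0,0,0]
    - [0,0,0,0,0,0]

```text
clock: 30.08
eef_pos: [577.7, 23.7, 46.6]
tcp_rot: [2.177, -0.0, 0.091]
contact_force: [0.3, 0.8, 2.0]
opening: 0.466
```

Contact. Release and retreat.

>>> arm_command:
  targets:
    - [0,0,0,0,0,0]
    - [0,0,0,0,0,0]
    - [0,0,0,0,0,0]
    - [0,0,0,0,0,0]
    - [0,0,0,0,0,0]
  fingers: 0.06

```text
clock: 30.5
eef_pos: [577.6, 23.7, 46.1]
tcp_rot: [2.178, 0.0, 0.091]
contact_force: [-1.0, -0.7, -0.7]
opening: 0.7
```

>>> arm_command:
  targets:
    - [0,0,-0.015,0,0,0]
    - [0,0,-0.03,0,0,0]
    - [0,0,-0.035,0,0,0]
    - [0,0,-0.035,0,0,0]
    - [0,0,0,0,0,0]
    - [0,0,0,0,0,0]

```text
clock: 31.0
eef_pos: [569.7, 120.4, 113.2]
tcp_rot: [2.18, -0.003, 0.093]
contact_force: [0.1, -0.6, -0.6]
opening: 0.704
```

```bash
python3 -c "
from h import *
st()
a=(np.array([580,48,210.]),toolR(YAW,0)); plan(*a)
"
```

```text
t 31.0 p [569.7 120.4 113.2] rot [ 2.18  -0.003  0.093] q [ 0.63  0.74  1.66 -0.79  1.43  0.95] F [ 0.1 -0.6 -0.6] op 60.1
9 x [0.0004, 0.013, -0.0053, 0.1068, -0.0005, 0.0002]
```

>>> arm_command:
  targets:
    - [0.0004,0.013,-0.0053,0.1068,-0.0005,0]
    - [0.0004,0.013,-0.0053,0.1068,-0.0005,0]
    - [0.0004,0.013,-0.0053,0.1068,-0.0005,0]
    - [0.0004,0.013,-0.0053,0.1068,-0.0005,0]
    - [0.0004,0.013,-0.0053,0.1068,-0.0005,0]
    - [0.0004,0.013,-0.0053,0.1068,-0.0005,0]
    - [0.0004,0.013,-0.0053,0.1068,-0.0005,0]
    - [0.0004,0.013,-0.0053,0.1068,-0.0005,0]
    - [0.0004,0.013,-0.0053,0.1068,-0.0005,0]
    - [0,0,0,0,0,0]
    - [0,0,0,0,0,0]

```text
clock: 31.92
eef_pos: [578.9, 42.1, 208.7]
tcp_rot: [3.139, 0.004, 0.084]
contact_force: [-0.0, 0.3, 0.2]
opening: 0.701
```

```bash
python3 -c "
from h import *
st(); snap('wrist','w17')
S=pl(45,20,30)
b=tcp(S,D(55),-8,-9,phi=D(-90),back=100); print(S,b[0]); plan(*b)
"
```

```text
t 31.92 p [578.9  42.1 208.7] rot [3.139 0.004 0.084] q [ 0.07  0.31  1.75 -0.    1.09 -0.01] F [-0.   0.3  0.2] op 59.9
[574.97228881  41.54958199  42.        ] [581.74475574 -33.4967667   96.45969134]
9 x [-0.0004, 0.0134, 0.0081, 0.107, 0.0003, -0.0007]
```

View pics/w17.png

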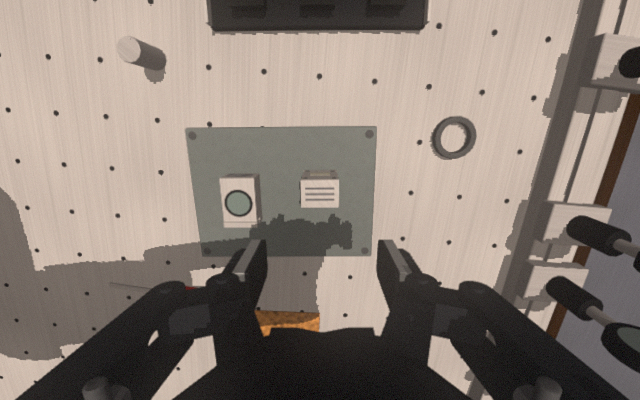

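```bash
python3 -c "
from h import *
f=load('w17')
P=np.array([onz(f,*u,72)[:2] for u in [(301,179),(338,179),(339,207.5),(300,207.5)]]);print(P.round(1).tolist(),P.mean(0))
"
```

```text
[[556.4, 53.0], [593.9, 56.2], [597.9, 26.0], [557.2, 22.6]] [576.34875622  39.44549597]
```

>>> arm_command:
  targets:
    - [-0.0004,0.0134,0.0081,0.107,0,-0.0007]
    - [-0.0004,0.0134,0.0081,0.107,0,-0.0007]
    - [-0.0004,0.0134,0.0081,0.107,0,-0.0007]
    - [-0.0004,0.0134,0.0081,0.107,0,-0.0007]
    - [-0.0004,0.0134,0.0081,0.107,0,-0.0007]
    - [-0.0004,0.0134,0.0081,0.107,0,-0.0007]
    - [-0.0004,0.0134,0.0081,0.107,0,-0.0007]
    - [-0.0004,0.0134,0.0081,0.107,0,-0.0007]
    - [-0.0004,0.0134,0.0081,0.107,0,-0.0007]
    - [0,0,0,0,0,0]
    - [0,0,0,0,0,0]

```text
clock: 32.88
eef_pos: [580.3, -30.2, 93.3]
tcp_rot: [-2.179, 0.01, 0.096]
contact_force: [-0.6, -0.7, 0.4]
opening: 0.704
```

```bash
python3 -c "
from h import *
st()
b=tcp([576,40,42],D(55),-8,-9,phi=D(-90)); print(b[0]); plan(*b,5)
"
```

```text
t 32.88 p [580.3 -30.2  93.3] rot [-2.179  0.01   0.096] q [-0.47  0.78  1.64  0.77  1.44 -0.96] F [-0.6 -0.7  0.4] op 60.1
[575.41004719  46.53732303  39.10204771]
5 x [0.0005, 0.0001, 0.0188, -0.0005, 0.002, -0.001]
```

>>> arm_command:
  targets:
    - [0.0005,0.0001,0.0188,0,0.001,0]
    - [0.0005,0.0001,0.0188,0,0.001,0]
    - [0.0005,0.0001,0.0188,0,0,0]
    - [0.0005,0.0001,0.0188,0,0,0]
    - [0.0005,0.0001,0.0188,0,0,0]
    - [0,0,0,0,0,0]
    - [0,0,0,0,0,0]

```text
clock: 33.47
eef_pos: [577.8, 46.9, 44.7]
tcp_rot: [-2.183, -0.001, 0.097]
contact_force: [0.1, 0.1, 1.4]
opening: 0.703
```

```bash
python3 -c "
from h import *
st();snap('wrist','w18')
b=tcp([576,40,42],D(55),-8,-9,phi=D(-90)); print(b[0]); plan(*b,1)
"
```

```text
t 33.47 p [577.8  46.9  44.7] rot [-2.183e+00 -1.000e-03  9.700e-02] q [-0.37  0.82  1.72  0.86  1.3  -1.02] F [0.1 0.1 1.4] op 60.0
[575.41004719  46.53732303  39.10204771]
1 x [-0.0028, 0.0041, 0.004, 0.0017, 0.0033, 0.0051]
```

View pics/w18.png

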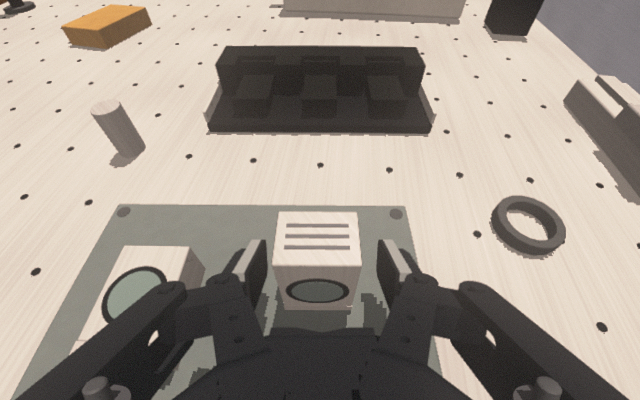

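>>> arm_command:
  targets:
    - [-0.002,0.0035,0.003,0.001,0.003,0.005]
    - [0,0,0,0,0,0]
    - [0,0,0,0,0,0]

```text
clock: 33.77
eef_pos: [575.8, 44.7, 38.5]
tcp_rot: [-2.18, 0.002, 0.087]
contact_force: [0.2, -0.2, 0.1]
opening: 0.702
```

>>> arm_command:
  targets:
    - [0,0,0,0,0,0]
    - [0,0,0,0,0,0]
    - [0,0,0,0,0,0]
    - [0,0,0,0,0,0]
    - [0,0,0,0,0,0]
    - [0,0,0,0,0,0]
    - [0,0,0,0,0,0]
  fingers: 0.02

```text
clock: 34.35
eef_pos: [575.9, 44.9, 38.4]
tcp_rot: [-2.18, 0.002, 0.087]
contact_force: [-0.9, -4.5, 5.7]
opening: 0.457
```

```bash
python3 -c "
from h import *
import json
st()
c=[576,40.,42]; ref=ref_now(c,D(-90)); json.dump(ref,open('ref4.json','w'))
a=held(ref,[576.5,33,110],D(-90)); plan(*a)
b=held(ref,pl(45,0,70),D(-180)); print(b[0]); plan(*b,None,*a)
"
```

```text
t 34.35 p [575.9  44.9  38.4] rot [-2.18e+00  2.00e-03  8.70e-02] q [-0.38  0.83  1.72  0.87  1.3  -1.03] F [-0.9 -4.5  5.7] op 39.0
2 x [-0.0001, -0.0259, -0.0223, 0.0, 0.0, 0.0]
[577.48883191  18.04049692  77.07028899]
14 x [-0.0, 0.0021, 0.0019, -0.1122, 0.0004, -0.0001]
```

>>> arm_command:
  targets:
    - [0,-0.013,-0.011,0,0,0]
    - [0,-0.026,-0.022,0,0,0]
    - [0,-0.013,-0.011,0,0,0]
    - [0,0.0021,0.0019,-0.1122,0,0]
    - [0,0.0021,0.0019,-0.1122,0,0]
    - [0,0.0021,0.0019,-0.1122,0,0]
    - [0,0.0021,0.0019,-0.1122,0,0]
    - [0,0.0021,0.0019,-0.1122,0,0]
    - [0,0.0021,0.0019,-0.1122,0,0]
    - [0,0.0021,0.0019,-0.1122,0,0]
    - [0,0.0021,0.0019,-0.1122,0,0]
    - [0,0.0021,0.0019,-0.1122,0,0]
    - [0,0.0021,0.0019,-0.1122,0,0]
    - [0,0.0021,0.0019,-0.1122,0,0]
    - [0,0.0021,0.0019,-0.1122,0,0]
    - [0,0.0021,0.0019,-0.1122,0,0]
    - [0,0.0021,0.0019,-0.1122,0,0]
    - [0,0,0,0,0,0]
    - [0,0,0,0,0,0]

```text
clock: 35.93
eef_pos: [577.0, 20.2, 74.8]
tcp_rot: [2.534, 0.006, 0.09]
contact_force: [0.6, -1.2, -2.9]
opening: 0.461
```

```bash
python3 -c "
from h import *
import json
st(); ref=json.load(open('ref4.json'))
b=held(ref,pl(45,0,17.5),D(-180)); print(b[0],b[1].as_euler('xyz')); plan(*b,5)
snap('wrist','w19')
"
```

```text
t 35.93 p [577.   20.2  74.8] rot [2.534 0.006 0.09 ] q [ 0.36  0.59  1.83 -0.69  1.04  0.73] F [ 0.6 -1.2 -2.9] op 39.4
[577.48883191  18.04049692  24.57028899] [ 2.53275251 -0.00289072  0.08818091]
5 x [0.0001, -0.0054, 0.0085, -0.0003, 0.0012, 0.0013]
```

View pics/w19.png

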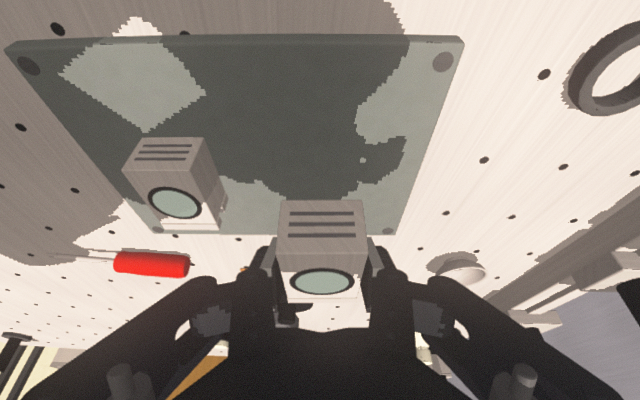

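>>> arm_command:
  targets:
    - [0.0001,-0.0054,0.0085,0,0.0012,0.0013]
    - [0.0001,-0.0054,0.0085,0,0.0012,0.0013]
    - [0.0001,-0.0054,0.0085,0,0.0012,0.0013]
    - [0.0001,-0.0054,0.0085,0,0.0012,0.0013]
    - [0.0001,-0.0048,0.0075,0,0.0012,0.0013]
    - [0,0,0,0,0,0]
    - [0,0,0,0,0,0]

```text
clock: 36.57
eef_pos: [578.3, 16.3, 26.6]
tcp_rot: [2.532, -0.005, 0.085]
contact_force: [0.5, -0.7, -1.3]
opening: 0.458
```

>>> arm_command:
  targets:
    - [0,-0.0006,0.0008,0,0,0]
    - [0,-0.0003,0.0004,0,0,0]
    - [0,0,0,0,0,0]

```text
clock: 36.82
eef_pos: [579.1, 16.9, 26.2]
tcp_rot: [2.533, -0.007, 0.086]
contact_force: [0.0, -0.6, -1.5]
opening: 0.461
```

>>> arm_command:
  targets:
    - [0,-0.0006,0.0008,0,0,0]
    - [0,0,0,0,0,0]

```text
clock: 36.98
eef_pos: [578.9, 17.0, 25.0]
tcp_rot: [2.533, -0.007, 0.086]
contact_force: [0.7, 0.5, -2.0]
opening: 0.456
```

>>> arm_command:
  targets:
    - [0,-0.0006,0.0008,0,0,0]
    - [0,-0.0006,0.0008,0,0,0]
    - [0,0,0,0,0,0]

```text
clock: 37.23
eef_pos: [578.7, 16.9, 22.7]
tcp_rot: [2.533, -0.006, 0.086]
contact_force: [-1.4, -0.0, -1.3]
opening: 0.463
```

>>> arm_command:
  targets:
    - [0,-0.0003,0.0004,0,0,0]
    - [0,0,0,0,0,0]

```text
clock: 37.4
eef_pos: [578.7, 16.9, 22.2]
tcp_rot: [2.533, -0.006, 0.086]
contact_force: [0.0, -0.4, -1.6]
opening: 0.457
```

>>> arm_command:
  targets:
    - [0,-0.0004,0.0005,0,0,0]
    - [0,0,0,0,0,0]

```text
clock: 37.57
eef_pos: [578.8, 16.9, 22.0]
tcp_rot: [2.532, -0.006, 0.085]
contact_force: [-1.1, 1.2, 0.9]
opening: 0.46
```

>>> arm_command:
  targets:
    - [0,0,0,0,0,0]
    - [0,0,0,0,0,0]
    - [0,0,0,0,0,0]
    - [0,0,0,0,0,0]
    - [0,0,0,0,0,0]
  fingers: 0.06

```text
clock: 37.98
eef_pos: [578.8, 16.9, 21.7]
tcp_rot: [2.533, -0.006, 0.086]
contact_force: [-0.6, 1.1, -0.1]
opening: 0.7
```

>>> arm_command:
  targets:
    - [0,0,-0.015,0,0,0]
    - [0,0,-0.03,0,0,0]
    - [0,0,-0.035,0,0,0]
    - [0,0,-0.035,0,0,0]
    - [0,0,0,0,0,0]
    - [0,0,0,0,0,0]

```text
clock: 38.48
eef_pos: [573.8, 84.5, 118.4]
tcp_rot: [2.535, -0.01, 0.087]
contact_force: [0.2, -0.6, 0.3]
opening: 0.703
```

```bash
python3 -c "
from h import *
st(); snap('wrist','w20')
plan([530,-180,260],toolR(YAW,0))
"
```

```text
t 38.48 p [573.8  84.5 118.4] rot [ 2.535 -0.01   0.087] q [ 0.46  0.55  1.77 -0.62  1.15  0.74] F [ 0.2 -0.6  0.3] op 60.1
9 x [-0.0072, 0.0329, -0.0056, 0.0676, -0.0007, -0.0006]
```

View pics/w20.png

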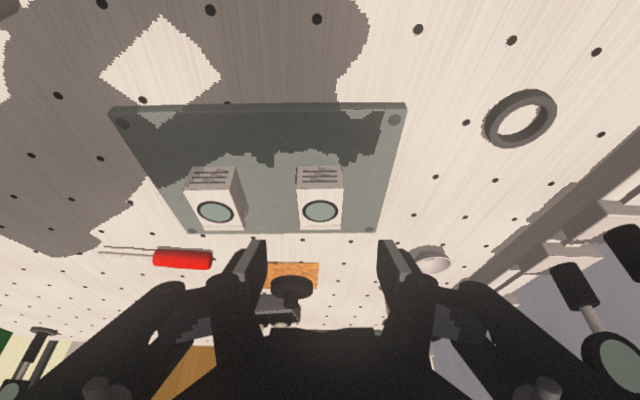

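>>> arm_command:
  targets:
    - [-0.0072,0.0329,-0.0056,0.0676,-0.0007,-0.0006]
    - [-0.0072,0.0329,-0.0056,0.0676,-0.0007,-0.0006]
    - [-0.0072,0.0329,-0.0056,0.0676,-0.0007,-0.0006]
    - [-0.0072,0.0329,-0.0056,0.0676,-0.0007,-0.0006]
    - [-0.0072,0.0329,-0.0056,0.0676,-0.0007,-0.0006]
    - [-0.0072,0.0329,-0.0056,0.0676,-0.0007,-0.0006]
    - [-0.0072,0.0329,-0.0056,0.0676,-0.0007,-0.0006]
    - [-0.0072,0.0329,-0.0056,0.0676,-0.0007,-0.0006]
    - [-0.0072,0.0329,-0.0056,0.0676,-0.0007,-0.0006]
    - [0,-0.01,-0.025,0,0,0]
    - [0,-0.02,-0.03,0,0,0]
    - [0,0,0,0,0,0]
    - [0,0,0,0,0,0]

```text
clock: 39.62
eef_pos: [527.2, -151.5, 315.0]
tcp_rot: [3.141, 0.0, 0.088]
contact_force: [-0.6, -0.1, -0.3]
opening: 0.7
```

```bash
python3 -c "
from h import *
st(); snap('wrist','w21')
"
```

```text
t 39.62 p [ 527.2 -151.5  315. ] rot [3.141 0.    0.088] q [-0.28  0.16  1.7  -0.    1.28 -0.37] F [-0.6 -0.1 -0.3] op 59.7
```

View pics/w21.png

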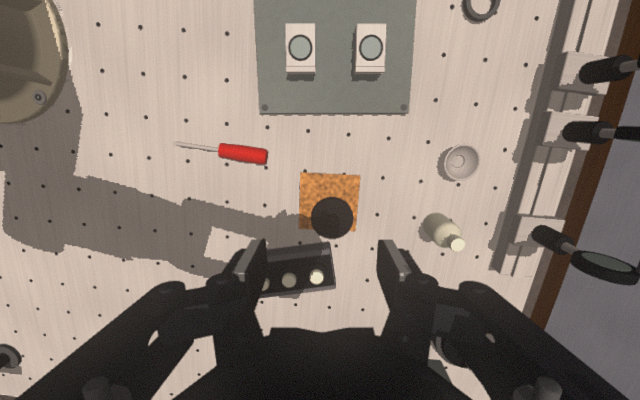

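```bash
python3 - <<'E'
from h import *
f=load('w21'); im=f['image']; g=cv2.cvtColor(im,cv2.COLOR_BGR2GRAY)
m=(g[185:245,295:370]<70).astype(np.uint8); 
cs=cv2.findContours(m,cv2.RETR_EXTERNAL,cv2.CHAIN_APPROX_NONE)[0]; c=max(cs,key=cv2.contourArea); (x,y),rad=cv2.minEnclosingCircle(c); print(x+295,y+185,rad,cv2.contourArea(c)/np.pi/rad**2)
print('cap',onz(f,x+295,y+185,19).round(1), 'diam',np.linalg.norm(onz(f,x+295-rad,y+185,19)-onz(f,x+295+rad,y+185,19)))
for u in [(300,173),(360,175),(357,231),(299,229)]: print('mat',onz(f,*u,3).round(1))
for u in [(317,277),(289,281)]: print('key',onz(f,*u,38).round(1))
for u in [(285,23),(313,24),(313,66),(288,67),(355,23),(386,24),(383,66),(356,67)]: print('cell',onz(f,*u,42).round(1))
cv2.imwrite('pics/w21z.png',cv2.resize(im[165:300,240:390],None,fx=4.4,fy=4.4,interpolation=3))
E
```

```text
331.1853141784668 217.9055938720703 21.21366310119629 0.9131561211919924
cap [ 550.4 -235.    19. ] diam 70.6616673834125
mat [ 492.7 -167.1    3. ]
mat [ 591.7 -161.7    3. ]
mat [ 598.9 -260.8    3. ]
mat [ 497.4 -265.9    3. ]
key [ 535.4 -336.6   38. ]
key [ 488.3 -348.6   38. ]
cell [461.6  39.7  42. ]
cell [498.7  41.6  42. ]
cell [502.9 -10.   42. ]
cell [468.8 -14.2  42. ]
cell [554.1  47.8  42. ]
cell [595.3  50.5  42. ]
cell [598.5  -1.4  42. ]
cell [561.7  -6.   42. ]
```

View pics/w21z.png

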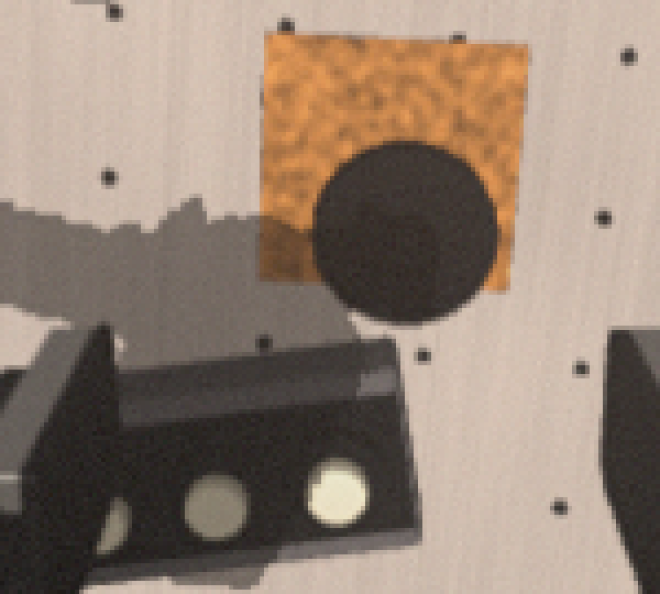

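```bash
python3 -c "
from h import *
plan([551,-235,100],toolR(.09,0))"
```

```text
7 x [0.0024, 0.0122, 0.0305, 0.0, 0.0003, -0.0002]
```

>>> arm_command:
  targets:
    - [0.0024,0.0122,0.0305,0,0,0]
    - [0.0024,0.0122,0.0305,0,0,0]
    - [0.0024,0.0122,0.0305,0,0,0]
    - [0.0024,0.0122,0.0305,0,0,0]
    - [0.0024,0.0122,0.0305,0,0,0]
    - [0.0024,0.0122,0.0305,0,0,0]
    - [0.0024,0.0122,0.0305,0,0,0]
    - [0,0,0,0,0,0]
    - [0,0,0,0,0,0]
    - [0,0,0,0,0,0]
  fingers: 0.05

```text
clock: 40.5
eef_pos: [551.0, -234.1, 100.9]
tcp_rot: [-3.141, 0.002, 0.089]
contact_force: [0.0, -0.6, 0.8]
opening: 0.586
```

```bash
python3 -c "
from h import *
f=snap('wrist','w22');st()
cv2.imwrite('pics/w22z.png',cv2.resize(f['image'][160:280,240:400],None,fx=4.5,fy=4.5)+20)"
```

```text
t 40.55 p [ 551.7 -234.2  101.9] rot [3.141e+00 1.000e-03 8.900e-02] q [-0.4   0.46  1.79 -0.    0.89 -0.49] F [-0.2 -0.7  0.9] op 49.7
```

View pics/w22z.png

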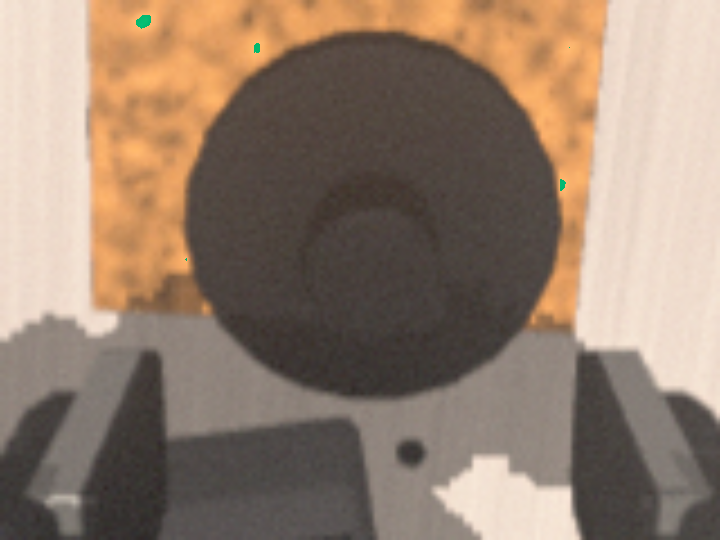

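```bash
python3 -c "
from h import *
f=load('w22')
print(onz(f,322.2,220.4,43),onz(f,316.7,253.5,34),onz(f,278,257.5,34))
for u in [(281.5,207),(364.3,207),(323,167),(323,248)]: print(onz(f,*u,19).round(1))
plan([551,-237,26.5],toolR(.09,0),5)
"
```

```text
[ 551.57139775 -237.0947889    43.        ] [ 549.91569405 -269.64226916   34.        ] [ 518.21888082 -276.20696448   34.        ]
[ 517.1 -236.9   19. ]
[ 586.6 -230.7   19. ]
[ 548.9 -200.1   19. ]
[ 555.3 -271.4   19. ]
5 x [-0.0002, 0.0005, 0.0151, 0.0002, 0.0001, -0.0002]
```

>>> arm_command:
  targets:
    - [0,0.0004,0.015,0,0,0]
    - [0,0.0004,0.015,0,0,0]
    - [0,0.0004,0.015,0,0,0]
    - [0,0.0004,0.015,0,0,0]
    - [0,0,0.014,0,0,0]
    - [0,0,0,0,0,0]
    - [0,0,0,0,0,0]

```text
clock: 41.13
eef_pos: [551.9, -236.0, 28.2]
tcp_rot: [3.141, 0.0, 0.089]
contact_force: [-0.8, 1.0, 0.6]
opening: 0.587
```

>>> arm_command:
  targets:
    - [0,0,0,0,0,0]
    - [0,0,0,0,0,0]
    - [0,0,0,0,0,0]
    - [0,0,0,0,0,0]
    - [0,0,0,0,0,0]
    - [0,0,0,0,0,0]
  fingers: 0.01
  squeeze: 40

```text
clock: 41.63
eef_pos: [552.4, -236.5, 28.8]
tcp_rot: [3.14, -0.001, 0.089]
contact_force: [-1.7, 2.0, 7.2]
opening: 0.26
```

```bash
python3 -c "
from h import *
st(); p,Q=cur(); print(p)
a=[545,-213,p[2]+12]; plan(a,Q,4)"
```

```text
t 41.63 p [ 552.4 -236.5   28.8] rot [ 3.14e+00 -1.00e-03  8.90e-02] q [-0.41  0.57  1.82 -0.    0.75 -0.49] F [-1.7  2.   7.2] op 22.2
[ 552.44428624 -236.51689404   28.80239569]
4 x [-0.0013, -0.006, -0.003, 0.0, 0.0, 0.0]
```

>>> arm_command:
  targets:
    - [0,0,-0.006,0,0,0]
    - [0,0,-0.008,0,0,0]
    - [-0.0013,-0.006,0,0,0,0]
    - [-0.0013,-0.006,0,0,0,0]
    - [-0.0013,-0.006,0,0,0,0]
    - [-0.0013,-0.006,0,0,0,0]
    - [0,0,0.008,0,0,0]
    - [0,0,0.005,0,0,0]
    - [0,0,0,0,0,0]
    - [0,0,0,0,0,0]

```text
clock: 42.47
eef_pos: [544.1, -212.5, 27.5]
tcp_rot: [-3.142, 0.002, 0.089]
contact_force: [-0.8, 3.0, 3.1]
opening: 0.261
```

>>> arm_command:
  targets:
    - [0,0,0,0,0,0]
    - [0,0,0,0,0,0]
    - [0,0,0,0,0,0]
    - [0,0,0,0,0,0]
    - [0,0,0,0,0,0]
  fingers: 0.05

```text
clock: 42.88
eef_pos: [544.1, -212.9, 27.9]
tcp_rot: [3.141, 0.001, 0.089]
contact_force: [-0.3, 0.1, -0.3]
opening: 0.585
```

```bash
python3 -c "
from h import *
st()
plan([490,-300,260],toolR(.09,0))"
```

```text
t 42.88 p [ 544.1 -212.9   27.9] rot [3.141e+00 1.000e-03 8.900e-02] q [-0.38  0.55  1.86 -0.    0.73 -0.46] F [-0.3  0.1 -0.3] op 50.0
8 x [-0.0077, 0.0102, -0.029, 0.0001, 0.0002, -0.0002]
```

>>> arm_command:
  targets:
    - [0,0,-0.015,0,0,0]
    - [0,0,-0.03,0,0,0]
    - [0,0,-0.04,0,0,0]
    - [0,0,-0.04,0,0,0]
    - [0,0,-0.04,0,0,0]
    - [0,0,-0.03,0,0,0]
    - [-0.011,0.03,0,0,0,0]
    - [-0.011,0.03,0,0,0,0]
    - [-0.011,0.03,0,0,0,0]
    - [-0.011,0.03,0,0,0,0]
    - [-0.011,0.03,0,0,0,0]
    - [-0.011,0.03,0,0,0,0]
    - [0,0,0,0,0,0]
    - [0,0,0,0,0,0]
    - [0,0,0,0,0,0]
  fingers: 0.0

```text
clock: 44.13
eef_pos: [494.3, -397.5, 222.9]
tcp_rot: [-3.141, 0.001, 0.088]
contact_force: [-0.0, 0.1, -0.5]
opening: 0.004
```

```bash
python3 -c "
from h import *
f=snap('wrist','w23');st()"
```

```text
t 44.18 p [ 494.6 -397.1  223. ] rot [-3.141e+00  1.000e-03  8.900e-02] q [-0.68  0.38  1.62 -0.    1.15 -0.77] F [-0.2 -0.   0.8] op -0.1
```

View pics/w23.png

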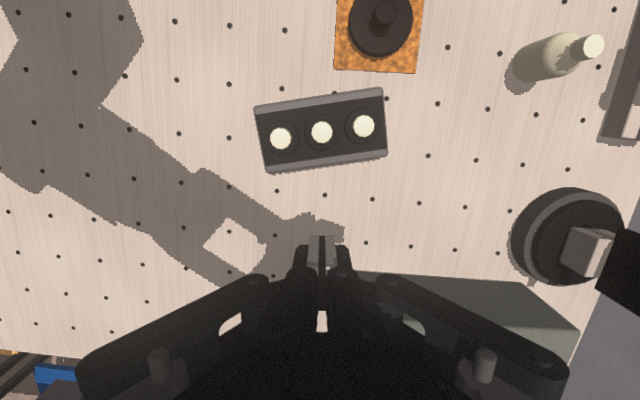

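```bash
python3 - <<'E'
from h import *
f=load('w23'); im=f['image']
m=cv2.inRange(im,(120,170,170),(255,255,255)); m[:,:262]=0;m[:,385:]=0;m[:100]=0;m[165:]=0
cs=cv2.findContours(m,cv2.RETR_EXTERNAL,cv2.CHAIN_APPROX_NONE)[0]
K=[]
for c in cs:
    if cv2.contourArea(c)>150:
        (x,y),rad=cv2.minEnclosingCircle(c); mm=cv2.moments(c); cx,cy=mm['m10']/mm['m00'],mm['m01']/mm['m00']; print((x,y,rad),cx,cy); K.append((x,y,rad))
K.sort()
for z in (34,38,40,42,45):
    P=[onz(f,x,y,z) for x,y,_ in K]; print(z,[p.round(1)[:2].tolist() for p in P],[round(float(np.linalg.norm(P[i]-P[i+1])),1) for i in (0,1)],[round(float(np.linalg.norm(onz(f,x-q,y,z)-onz(f,x+q,y,z))),1) for x,y,q in K])
g=load('scene0')
cv2.imwrite('pics/c0k.png',cv2.resize(g['image'][145:200,230:300],None,fx=9,fy=9,interpolation=3))
E
```

```text
(279.97369384765625, 137.76315307617188, 10.43555736541748) 279.93733117233927 137.86115613182062
(321.54022216796875, 131.86207580566406, 10.451444625854492) 321.48202614379085 131.80664488017428
(363.5, 125.5, 10.606701850891113) 363.4837333333333 125.54346666666665
34 [[441.3, -350.5], [488.9, -339.7], [536.3, -328.3]] [48.8, 48.8] [24.3, 24.2, 24.4]
38 [[441.9, -350.3], [488.9, -339.6], [535.7, -328.3]] [48.2, 48.2] [24.0, 23.9, 24.1]
40 [[442.2, -350.1], [488.9, -339.5], [535.5, -328.3]] [47.9, 47.9] [23.9, 23.7, 24.0]
42 [[442.4, -350.0], [488.9, -339.4], [535.2, -328.3]] [47.6, 47.6] [23.7, 23.6, 23.8]
45 [[442.9, -349.8], [488.9, -339.3], [534.7, -328.3]] [47.2, 47.2] [23.5, 23.4, 23.6]
```

View pics/c0k.png

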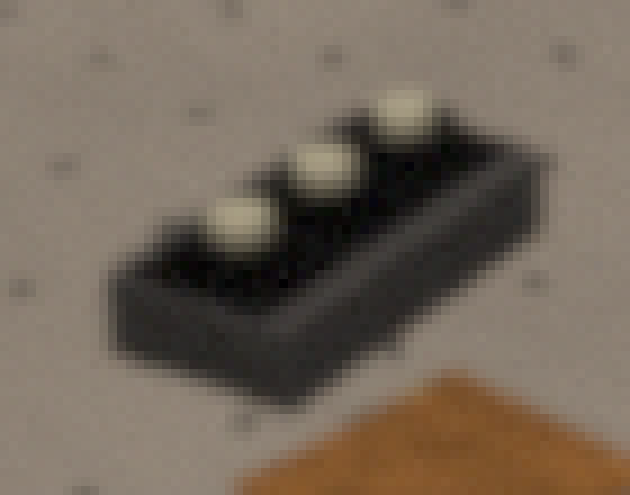

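```bash
python3 -c "
from h import *
plan([534.5,-328.5,75],toolR(.09,0))"
```

```text
5 x [0.0092, -0.0129, 0.0296, -0.0, 0.0003, -0.0002]
```

>>> arm_command:
  targets:
    - [0.0092,-0.0129,0.0296,0,0,0]
    - [0.0092,-0.0129,0.0296,0,0,0]
    - [0.0092,-0.0129,0.0296,0,0,0]
    - [0.0092,-0.0129,0.0296,0,0,0]
    - [0.0092,-0.0129,0.0296,0,0,0]
    - [0,0,0,0,0,0]
    - [0,0,0,0,0,0]
    - [0,0,0,0,0,0]

```text
clock: 44.85
eef_pos: [535.3, -329.5, 76.2]
tcp_rot: [3.14, 0.0, 0.09]
contact_force: [1.1, -0.0, -0.3]
opening: -0.001
```

```bash
python3 -c "
from h import *
f=snap('wrist','w24');st()
plan([534.5,-328.5,54],toolR(.09,0))"
```

```text
t 44.9 p [ 535.5 -330.2   76.8] rot [ 3.139e+00 -1.000e-03  8.900e-02] q [-0.55  0.53  1.74 -0.    0.87 -0.64] F [-0.2 -0.3 -0.5] op 0.2
1 x [-0.0009, -0.0018, 0.0228, 0.0021, -0.0007, -0.0006]
```

View pics/w24.png

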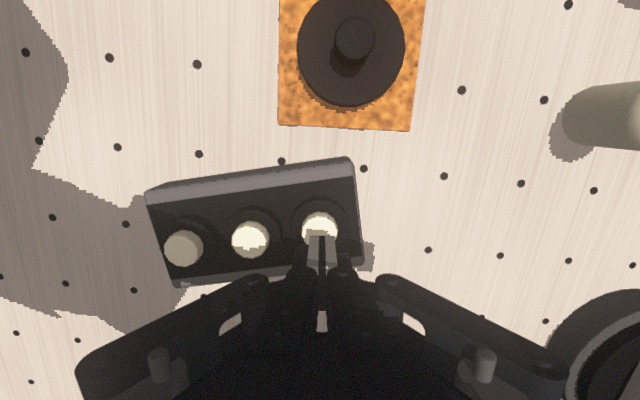

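```bash
python3 -c "
from h import *
f=load('w24')
for z in (40,44,48): print(z,onz(f,319.5,230,z),onz(f,250,239,z),onz(f,183,248,z))"
```

```text
40 [ 534.01732142 -331.84828822   40.        ] [ 486.5488465  -342.90623743   40.        ] [ 439.21811488 -354.27463816   40.        ]
44 [ 533.90715178 -330.237703     44.        ] [ 487.50628537 -341.04694903   44.        ] [ 441.24006428 -352.15966425   44.        ]
48 [ 533.79698215 -328.62711778   48.        ] [ 488.46372423 -339.18766063   48.        ] [ 443.26201368 -350.04469034   48.        ]
```

>>> arm_command:
  targets:
    - [-0.001,-0.0015,0.011,0.001,0,0]
    - [0,0,0.011,0,0,0]
    - [0,0,0,0,0,0]

```text
clock: 45.15
eef_pos: [532.7, -328.4, 51.8]
tcp_rot: [-3.141, 0.001, 0.088]
contact_force: [1.0, -1.2, 2.3]
opening: 0.001
```

>>> arm_command:
  targets:
    - [0,0,0.002,0,0,0]
    - [0,0,0.002,0,0,0]
    - [0,0,0,0,0,0]

```text
clock: 45.4
eef_pos: [532.9, -328.5, 50.0]
tcp_rot: [-3.141, 0.002, 0.088]
contact_force: [-4.5, 1.0, 9.0]
opening: 0.005
```

>>> arm_command:
  targets:
    - [0,0,0.002,0,0,0]
    - [0,0,0.002,0,0,0]
    - [0,0,0,0,0,0]

```text
clock: 45.65
eef_pos: [533.1, -328.6, 49.2]
tcp_rot: [-3.141, 0.002, 0.089]
contact_force: [-13.7, 7.3, 42.5]
opening: -0.002
```

>>> arm_command:
  targets:
    - [0,0,-0.003,0,0,0]
    - [0,0,0,0,0,0]

```text
clock: 45.82
eef_pos: [533.3, -328.6, 49.8]
tcp_rot: [3.141, 0.001, 0.089]
contact_force: [-4.3, 0.8, 15.9]
opening: 0.001
```

```bash
python3 -c "
from h import *
f=snap('side','s5');f2=snap('wrist','w25');st()
cv2.imwrite('pics/s5z.png',cv2.resize(f['image'][215:345,340:480],None,fx=4.5,fy=4.5,interpolation=3))
cv2.imwrite('pics/w25z.png',cv2.resize(f2['image'][140:300,130:390],None,fx=3,fy=3,interpolation=3))"
```

```text
t 45.92 p [ 533.3 -328.6   49.8] rot [3.142e+00 1.000e-03 8.900e-02] q [-0.55  0.57  1.75 -0.    0.82 -0.64] F [-4.4  1.8 16.4] op 0.2
```

View pics/s5z.png

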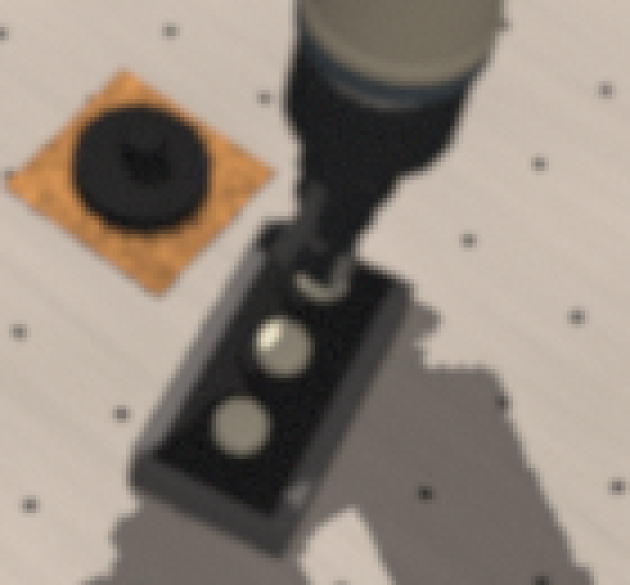

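View pics/w25z.png

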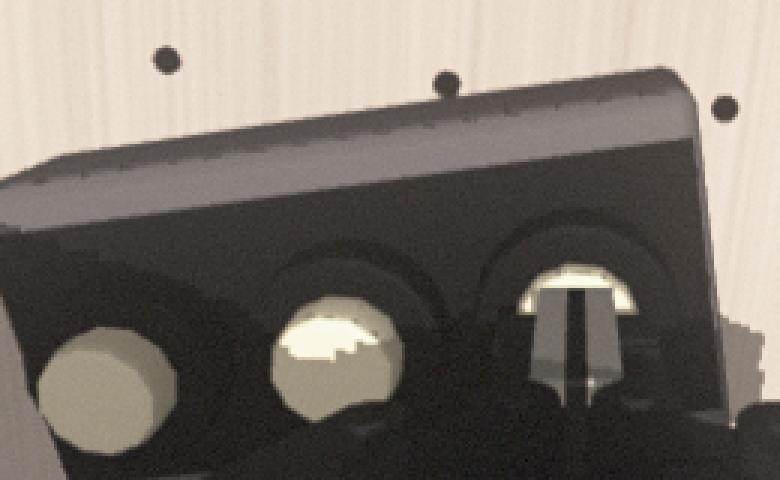

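>>> arm_command:
  targets:
    - [0,0,-0.012,0,0,0]
    - [0,0,-0.03,0,0,0]
    - [-0.03,0.013,-0.03,0,0,0]
    - [-0.03,0.013,-0.03,0,0,0]
    - [-0.03,0.025,-0.03,0,0,0]
    - [0,0.03,0,0,0,0]
    - [0,0.03,0,0,0,0]
    - [0,0,0,0,0,0]
    - [0,0,0,0,0,0]

```text
clock: 46.67
eef_pos: [461.0, -441.8, 172.0]
tcp_rot: [-3.141, 0.001, 0.087]
contact_force: [-0.1, -0.2, -1.4]
opening: -0.003
```

```bash
cat > keys.py <<'E'
from h import *
import sys
f=snap('wrist',sys.argv[1]); st(); im=f['image']
P=proj(f,[[444,-349,54],[489,-339,54],[533,-328,54]]); print(P.round(0).tolist())
m=cv2.inRange(im,(90,150,150),(255,255,255)); mk=np.zeros_like(m)
for p in P: cv2.circle(mk,(int(p[0]),int(p[1])),22,255,-1)
m&=mk
for c in cv2.findContours(m,cv2.RETR_EXTERNAL,cv2.CHAIN_APPROX_NONE)[0]:
    if cv2.contourArea(c)>100:
        (x,y),rad=cv2.minEnclosingCircle(c); print(round(x,1),round(y,1),round(rad,1),onz(f,x,y,54).round(1))
E
python3 keys.py w26
```

```text
t 46.72 p [ 460.9 -440.5  171.5] rot [-3.14e+00  2.00e-03  8.80e-02] q [-0.76  0.43  1.66 -0.    1.05 -0.85] F [ 0.1 -0.7 -0.1] op -0.0
[[311.0, 93.0], [364.0, 85.0], [415.0, 77.0]]
311.5 93.5 13.7 [ 444.1 -349.6   54. ]
363.4 85.4 13.7 [ 488.6 -339.    54. ]
415.6 77.8 13.9 [ 533.2 -328.6   54. ]
```

View pics/w26.png

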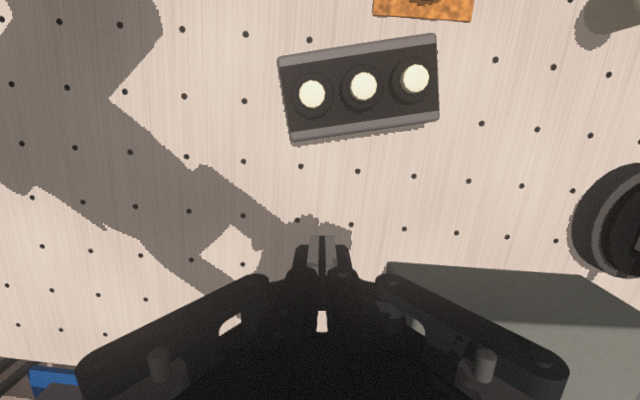

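```bash
python3 -c "
from h import *
plan([444.1,-349.6,70],toolR(.088,0),5)"
```

```text
5 x [-0.0017, -0.0184, 0.0203, -0.0003, 0.0003, -0.0001]
```

>>> arm_command:
  targets:
    - [-0.0017,-0.0184,0.0203,0,0,0]
    - [-0.0017,-0.0184,0.0203,0,0,0]
    - [-0.0017,-0.0184,0.0203,0,0,0]
    - [-0.0017,-0.0184,0.0203,0,0,0]
    - [-0.0017,-0.0184,0.0203,0,0,0]
    - [0,0,0,0,0,0]
    - [0,0,0,0,0,0]
    - [0,0,0,0,0,0]

```text
clock: 47.38
eef_pos: [445.5, -349.9, 71.2]
tcp_rot: [3.141, 0.0, 0.09]
contact_force: [0.9, -0.4, 0.9]
opening: 0.003
```

```bash
python3 -c "
from h import *
st();plan([444.1,-349.6,51],toolR(.088,0),4)"
```

```text
t 47.38 p [ 445.5 -349.9   71.2] rot [3.141 0.    0.09 ] q [-0.67  0.46  1.88 -0.    0.79 -0.76] F [ 0.9 -0.4  0.9] op 0.3
4 x [-0.0003, -0.0001, 0.005, 0.0001, 0.0001, 0.0004]
```

>>> arm_command:
  targets:
    - [-0.0003,0,0.005,0,0,0]
    - [-0.0003,0,0.005,0,0,0]
    - [-0.0003,0,0.005,0,0,0]
    - [0,0,0.004,0,0,0]
    - [0,0,0,0,0,0]
    - [0,0,0,0,0,0]

```text
clock: 47.88
eef_pos: [443.9, -350.3, 51.4]
tcp_rot: [-3.142, 0.001, 0.089]
contact_force: [-0.1, -1.6, 3.1]
opening: 0.003
```

>>> arm_command:
  targets:
    - [0,0,0.0015,0,0,0]
    - [0,0,0,0,0,0]

```text
clock: 48.05
eef_pos: [443.9, -350.3, 50.1]
tcp_rot: [3.141, 0.001, 0.089]
contact_force: [-0.2, -3.2, 4.1]
opening: 0.001
```

>>> arm_command:
  targets:
    - [0,0,0.001,0,0,0]
    - [0,0,0,0,0,0]

```text
clock: 48.22
eef_pos: [444.0, -350.3, 49.9]
tcp_rot: [3.141, 0.001, 0.089]
contact_force: [-3.3, -2.5, 11.4]
opening: -0.001
```

>>> arm_command:
  targets:
    - [0,0,-0.01,0,0,0]
    - [0,0,-0.013,0,0,0]
    - [0,0,0,0,0,0]
    - [0.0152,-0.0024,0,0,0,0]
    - [0.0152,-0.0024,0,0,0,0]
    - [0.0152,-0.0024,0,0,0,0]
    - [0,0,0,0,0,0]
    - [0,0,0,0,0,0]

```text
clock: 48.88
eef_pos: [489.8, -337.8, 71.2]
tcp_rot: [-3.141, 0.002, 0.091]
contact_force: [-0.5, 0.8, -0.1]
opening: -0.001
```

```bash
python3 -c "
from h import *
snap('wrist','w27');st();plan([488.6,-339,51],toolR(.088,0),4)"
```

```text
t 48.93 p [ 488.9 -337.9   71.1] rot [-3.14e+00  2.00e-03  9.00e-02] q [-0.61  0.5   1.82 -0.    0.83 -0.7 ] F [-0.9  0.4 -0.7] op 0.0
4 x [-0.0001, 0.0003, 0.005, -0.0003, 0.0005, 0.0005]
```

View pics/w27.png

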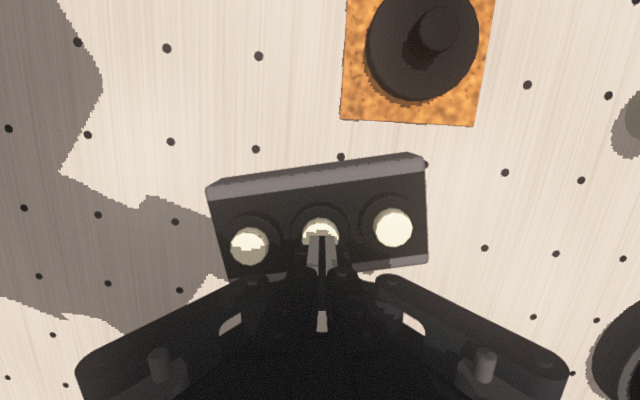

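>>> arm_command:
  targets:
    - [0,0.0003,0.005,0,0,0]
    - [0,0.0003,0.005,0,0,0]
    - [0,0.0003,0.005,0,0,0]
    - [0,0,0.005,0,0,0]
    - [0,0,0,0,0,0]
    - [0,0,0,0,0,0]

```text
clock: 49.43
eef_pos: [488.0, -339.5, 51.5]
tcp_rot: [-3.14, 0.002, 0.088]
contact_force: [-1.9, 0.3, 2.9]
opening: 0.001
```

>>> arm_command:
  targets:
    - [0,0,0.0015,0,0,0]
    - [0,0,0,0,0,0]

```text
clock: 49.6
eef_pos: [488.3, -339.5, 50.4]
tcp_rot: [-3.141, 0.002, 0.089]
contact_force: [-3.0, 0.2, 3.6]
opening: -0.002
```

>>> arm_command:
  targets:
    - [0,0,0.001,0,0,0]
    - [0,0,0,0,0,0]

```text
clock: 49.77
eef_pos: [488.4, -339.5, 50.0]
tcp_rot: [-3.141, 0.002, 0.089]
contact_force: [-4.8, 0.4, 8.8]
opening: -0.004
```

Middle bottomed. Back to the near key.

>>> arm_command:
  targets:
    - [0,0,-0.01,0,0,0]
    - [0,0,-0.013,0,0,0]
    - [0,0,0,0,0,0]
    - [-0.0152,0.0023,0,0,0,0]
    - [-0.0152,0.0023,0,0,0,0]
    - [-0.0152,0.0023,0,0,0,0]
    - [0,0,0,0,0,0]
    - [0,0,0,0,0,0]

```text
clock: 50.43
eef_pos: [442.1, -350.6, 72.1]
tcp_rot: [-3.14, 0.002, 0.087]
contact_force: [0.2, 0.0, 0.4]
opening: 0.003
```

```bash
python3 -c "
from h import *
snap('wrist','w28');st();plan([444.1,-349.6,51],toolR(.088,0),4)"
```

```text
t 50.48 p [ 443.1 -350.8   72.3] rot [-3.141e+00  1.000e-03  8.700e-02] q [-0.67  0.46  1.88 -0.    0.8  -0.76] F [ 0.  -0.4  0.1] op 0.2
4 x [0.0003, -0.0003, 0.0053, -0.0002, 0.0003, -0.0002]
```

View pics/w28.png

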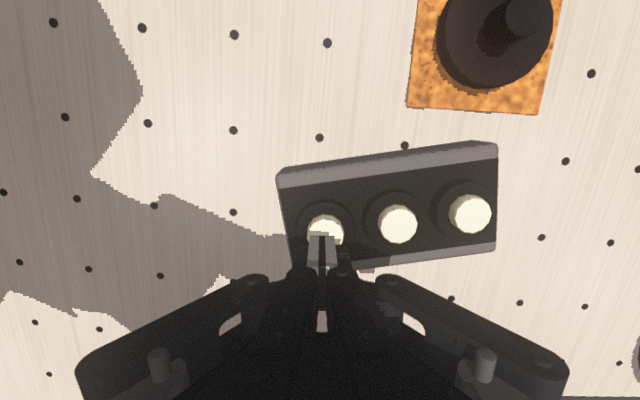

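>>> arm_command:
  targets:
    - [0.0003,-0.0003,0.0053,0,0,0]
    - [0.0003,-0.0003,0.0053,0,0,0]
    - [0.0003,-0.0003,0.0053,0,0,0]
    - [0,0,0.005,0,0,0]
    - [0,0,0,0,0,0]
    - [0,0,0,0,0,0]

```text
clock: 50.98
eef_pos: [444.9, -349.2, 51.2]
tcp_rot: [-3.141, 0.001, 0.089]
contact_force: [1.6, 2.1, 2.4]
opening: -0.002
```

>>> arm_command:
  targets:
    - [0,0,0.0015,0,0,0]
    - [0,0,0,0,0,0]

```text
clock: 51.15
eef_pos: [444.9, -349.2, 50.1]
tcp_rot: [-3.141, 0.001, 0.089]
contact_force: [0.5, 2.0, 3.6]
opening: -0.002
```

>>> arm_command:
  targets:
    - [0,0,0.001,0,0,0]
    - [0,0,0,0,0,0]

```text
clock: 51.32
eef_pos: [444.9, -349.3, 49.9]
tcp_rot: [-3.141, 0.001, 0.089]
contact_force: [-0.9, 4.5, 11.5]
opening: -0.001
```

Raise and check everything.

>>> arm_command:
  targets:
    - [0,0,-0.01,0,0,0]
    - [0,0,-0.03,0,0,0]
    - [0,0,-0.04,0,0,0]
    - [0,0,-0.04,0,0,0]
    - [0,0,-0.04,0,0,0]
    - [0.01,-0.03,-0.03,0,0,0]
    - [0.01,-0.03,-0.03,0,0,0]
    - [0.01,-0.03,-0.03,0,0,0]
    - [0.01,-0.03,-0.03,0,0,0]
    - [0.01,-0.03,-0.03,0,0,0]
    - [0.01,-0.03,0,0,0,0]
    - [0,0,0,0,0,0]
    - [0,0,0,0,0,0]

```text
clock: 52.4
eef_pos: [487.2, -170.6, 353.0]
tcp_rot: [3.141, 0.001, 0.091]
contact_force: [-0.6, -1.1, 0.1]
opening: -0.004
```

```bash
python3 - <<'E'
from h import *
f=snap('wrist','w29');st(); a=snap('side','s6')
cv2.imwrite('pics/s6z.png',cv2.resize(a['image'][95:345,180:460],None,fx=2.35,fy=2.35,interpolation=3))
E
```

```text
t 52.45 p [ 486.9 -171.5  352.4] rot [-3.142e+00  2.000e-03  9.000e-02] q [-0.34  0.08  1.71 -0.    1.35 -0.43] F [ 0.1  0.3 -0.2] op 0.2
```

View pics/w29.png

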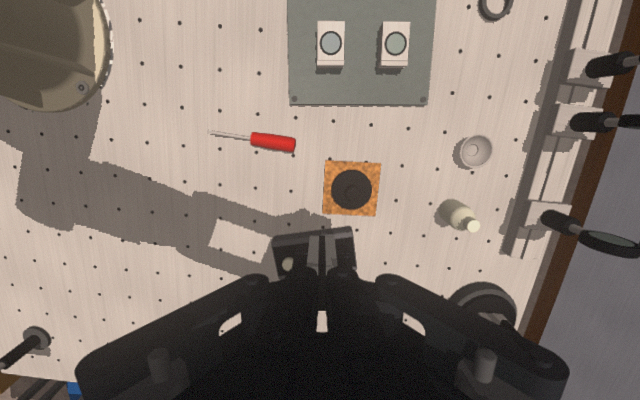

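View pics/s6z.png

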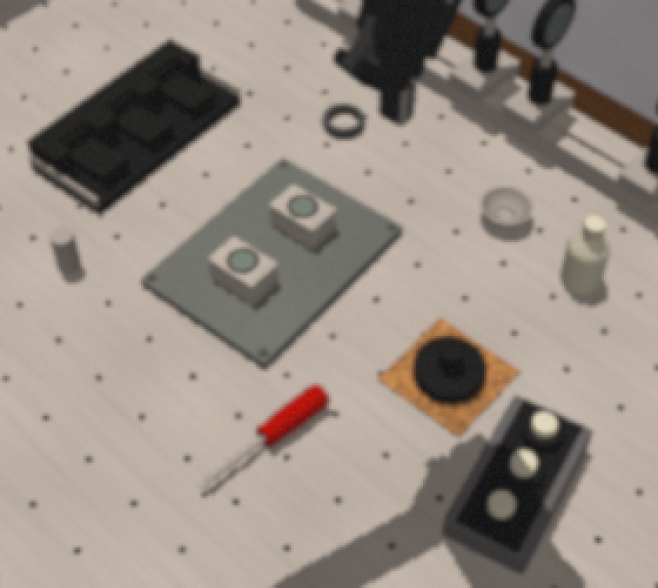

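```bash
python3 - <<'E'
from h import *
f=load('w29')
for n,us,z in [('cell1',[(317,21),(345,21),(344,68),(317,67)],42),('cell2',[(381,22),(411,22),(408,68),(381,67)],42)]:
    P=np.mean([onz(f,*u,z) for u in us],0); print(n,R.from_euler('z',-PY).apply(P-PL).round(0))
print('cap',onz(f,351.5,188.5,19).round(0),'mat',np.mean([onz(f,*u,3) for u in [(325,160),(381,163),(377,216),(322,214)]],0).round(0))
print(r.sign_off())
E
```

```text
cell1 [-48.  -4.  30.]
cell2 [47. -4. 30.]
cap [ 543. -209.   19.] mat [ 545. -214.    3.]
the job is handed in; nothing more can be done
None
```

I moved the cap to the cork mat and laid both cells on the plate, window up. Then I pressed the keys far, near, middle, near, and handed the job in at about 52 s. No verdict was reported.

- **Cells:** Only two were present; the third cutout was empty. I tilted each one out free end first, stood it on end and turned it over. They measured (-48, -4) and (+47, -4) mm from the plate centre, inside the 98 by 68 mm limits.
- **Cap:** It got knocked about 22 mm across the mat during the run, so I placed it again. It ended about 5 mm from the mat centre, standing upright.
- **Keys:** Each press was taken until the force rose sharply, showing the key at the bottom of its travel. I raised the arm between presses. The first press on the far key reached about 42 N through the closed fingertips, more than I intended. The limit of 40 N is stated for the arm and gripper body. The controller was not shifted, and a picture during that press showed the key down.
- **Disagreement on key height:** I first assumed the key tops were at 38 mm. The 46 mm key spacing fits 54 mm, and the contact force agreed.
- **Final pictures:** The keys looked up and the bystanders looked to be in their places. The arm was clear of everything.

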